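# Fit the impellers to the pump drives

### The job

Fit every white impeller on the bench to a pump drive of its own: lift the black cap off the drive's square shaft and stand it upright, mouth down, in a compartment of the blue cap bin, slide the impeller down the shaft until it lies fully home on the housing, and set a steel nose cover over the shaft end so that it sits flat on the impeller's hub. A drive for which there is no impeller must stay capped, a nose cover left over may stay on the bench, and the tools and steel and rubber rings lying about are to be left alone.

Things in the scene. Friction and masses are not known exactly. Their poses are not given: they have to be found in the camera images.
- drive0: Fixed pump drive, the right (-y) one of three: green round housing 100 mm across, flat top at 60 mm; from it rises a steel square shaft, 24 mm across flats, to 116 mm above the bench (top 6 mm tapered to 16 mm square). Origin on the shaft axis at bench height; z up; x and y square to the shaft's flats. At the start a cap covers the shaft.
- drive1: Fixed pump drive, the middle one of three: green round housing 100 mm across, flat top at 60 mm; from it rises a steel square shaft, 24 mm across flats, to 116 mm above the bench (top 6 mm tapered to 16 mm square). Origin on the shaft axis at bench height; z up; x and y square to the shaft's flats. At the start a cap covers the shaft.
- drive2: Fixed pump drive, the left (+y) one of three: green round housing 100 mm across, flat top at 60 mm; from it rises a steel square shaft, 24 mm across flats, to 116 mm above the bench (top 6 mm tapered to 16 mm square). Origin on the shaft axis at bench height; z up; x and y square to the shaft's flats. At the start a cap covers the shaft.
- impeller0: White plastic impeller on the bench, 130 to 250 g: disc 100 mm across, 10 mm thick, vanes to 14 mm; central square hub 44 mm across flats, its top 38 mm above the underside. A 27 mm square bore runs through, parallel to the hub's flats: fits the shaft in any of 4 rotations. Origin: centre of underside; z up; x, y square to the flats. One of the three may be absent.
- impeller1: White plastic impeller on the bench, 130 to 250 g: disc 100 mm across, 10 mm thick, vanes to 14 mm; central square hub 44 mm across flats, its top 38 mm above the underside. A 27 mm square bore runs through, parallel to the hub's flats: fits the shaft in any of 4 rotations. Origin: centre of underside; z up; x, y square to the flats. One of the three may be absent.
- impeller2: White plastic impeller on the bench, 130 to 250 g: disc 100 mm across, 10 mm thick, vanes to 14 mm; central square hub 44 mm across flats, its top 38 mm above the underside. A 27 mm square bore runs through, parallel to the hub's flats: fits the shaft in any of 4 rotations. Origin: centre of underside; z up; x, y square to the flats. One of the three may be absent.
- nose0: Steel nose cover, 80 to 170 g: round domed cup, mouth down on the bench, 48 mm across, 40 mm high (sides straight to 34 mm), round cavity 39 mm across, 22 mm deep. It drops over the 18 mm of shaft that stand out of a fitted impeller's hub and rests on the hub, its mouth 98 mm above the bench. Origin at the centre of its mouth; z up.
- nose1: Steel nose cover, 80 to 170 g: round domed cup, mouth down on the bench, 48 mm across, 40 mm high (sides straight to 34 mm), round cavity 39 mm across, 22 mm deep. It drops over the 18 mm of shaft that stand out of a fitted impeller's hub and rests on the hub, its mouth 98 mm above the bench. Origin at the centre of its mouth; z up.
- nose2: Steel nose cover, 80 to 170 g: round domed cup, mouth down on the bench, 48 mm across, 40 mm high (sides straight to 34 mm), round cavity 39 mm across, 22 mm deep. It drops over the 18 mm of shaft that stand out of a fitted impeller's hub and rests on the hub, its mouth 98 mm above the bench. Origin at the centre of its mouth; z up.
- cap0: Black plastic protective cap, about 50 g: plain round cup, mouth down, 48 mm across, 66 mm high, round cavity 39 mm across and 58 mm deep; at the start it sits loosely over a drive's shaft, its rim on the housing's top. Origin at the centre of its mouth; z up.
- cap1: Black plastic protective cap, about 50 g: plain round cup, mouth down, 48 mm across, 66 mm high, round cavity 39 mm across and 58 mm deep; at the start it sits loosely over a drive's shaft, its rim on the housing's top. Origin at the centre of its mouth; z up.
- cap2: Black plastic protective cap, about 50 g: plain round cup, mouth down, 48 mm across, 66 mm high, round cavity 39 mm across and 58 mm deep; at the start it sits loosely over a drive's shaft, its rim on the housing's top. Origin at the centre of its mouth; z up.
- bin: Fixed blue cap bin, open on top, 190 x 66 x 28 mm, walls and floor 4 mm: a row of three compartments, each 58 x 58 mm inside, centred at -62, 0 and +62 mm along its own x. Two dividers are about 24 mm high. Origin at the centre of its underside; x along the row, z up.
- bearing: Steel bearing ring, 52 mm across, 16 mm high, lying on the bench. Not part of the job: leave it alone.
- collar: Dark steel collar, 46 mm across, 20 mm high. Not part of the job: leave it alone.
- seal_ring: Black rubber ring, 90 mm across, 7 mm high. Not part of the job: leave it alone.
Not all that is in view belongs to the job. What is shaped like the impeller0 but brown or red is not meant.

How it is judged (in metres and radians):
At the end, for the whole second after the job is handed in: Each impeller present is level and home on a drive (4 mm in height, 5 mm of the axis) with a nose cover flat on its hub (4 mm, 6 mm). Drives without an impeller wear a seated cap. Every other cap stands upright on the floor of the bin. All at rest (((horizontal distance between impeller0 and drive0 below 0.005 m and z of impeller0 in the frame of drive0 between 0.056 and 0.064 m and angle between impeller0's own z axis and vertical below 0.06 rad) or (horizontal distance between impeller0 and drive1 below 0.005 m and z of impeller0 in the frame of drive1 between 0.056 and 0.064 m and angle between impeller0's own z axis and vertical below 0.06 rad) or (horizontal distance between impeller0 and drive2 below 0.005 m and z of impeller0 in the frame of drive2 between 0.056 and 0.064 m and angle between impeller0's own z axis and vertical below 0.06 rad)) and ((horizontal distance between impeller1 and drive0 below 0.005 m and z of impeller1 in the frame of drive0 between 0.056 and 0.064 m and angle between impeller1's own z axis and vertical below 0.06 rad) or (horizontal distance between impeller1 and drive1 below 0.005 m and z of impeller1 in the frame of drive1 between 0.056 and 0.064 m and angle between impeller1's own z axis and vertical below 0.06 rad) or (horizontal distance between impeller1 and drive2 below 0.005 m and z of impeller1 in the frame of drive2 between 0.056 and 0.064 m and angle between impeller1's own z axis and vertical below 0.06 rad)) and ((horizontal distance between impeller2 and drive0 below 0.005 m and z of impeller2 in the frame of drive0 between 0.056 and 0.064 m and angle between impeller2's own z axis and vertical below 0.06 rad) or (horizontal distance between impeller2 and drive1 below 0.005 m and z of impeller2 in the frame of drive1 between 0.056 and 0.064 m and angle between impeller2's own z axis and vertical below 0.06 rad) or (horizontal distance between impeller2 and drive2 below 0.005 m and z of impeller2 in the frame of drive2 between 0.056 and 0.064 m and angle between impeller2's own z axis and vertical below 0.06 rad)) and (((horizontal distance between cap0 and drive0 below 0.007 m and z of cap0 in the frame of drive0 between 0.055 and 0.065 m and angle between cap0's own z axis and vertical below 0.1 rad) or (horizontal distance between cap1 and drive0 below 0.007 m and z of cap1 in the frame of drive0 between 0.055 and 0.065 m and angle between cap1's own z axis and vertical below 0.1 rad) or (horizontal distance between cap2 and drive0 below 0.007 m and z of cap2 in the frame of drive0 between 0.055 and 0.065 m and angle between cap2's own z axis and vertical below 0.1 rad)) or (((horizontal distance between impeller0 and drive0 below 0.005 m and z of impeller0 in the frame of drive0 between 0.056 and 0.064 m and angle between impeller0's own z axis and vertical below 0.06 rad) or (horizontal distance between impeller1 and drive0 below 0.005 m and z of impeller1 in the frame of drive0 between 0.056 and 0.064 m and angle between impeller1's own z axis and vertical below 0.06 rad) or (horizontal distance between impeller2 and drive0 below 0.005 m and z of impeller2 in the frame of drive0 between 0.056 and 0.064 m and angle between impeller2's own z axis and vertical below 0.06 rad)) and ((horizontal distance between nose0 and drive0 below 0.006 m and z of nose0 in the frame of drive0 between 0.094 and 0.102 m and angle between nose0's own z axis and vertical below 0.1 rad) or (horizontal distance between nose1 and drive0 below 0.006 m and z of nose1 in the frame of drive0 between 0.094 and 0.102 m and angle between nose1's own z axis and vertical below 0.1 rad) or (horizontal distance between nose2 and drive0 below 0.006 m and z of nose2 in the frame of drive0 between 0.094 and 0.102 m and angle between nose2's own z axis and vertical below 0.1 rad)))) and (((horizontal distance between cap0 and drive1 below 0.007 m and z of cap0 in the frame of drive1 between 0.055 and 0.065 m and angle between cap0's own z axis and vertical below 0.1 rad) or (horizontal distance between cap1 and drive1 below 0.007 m and z of cap1 in the frame of drive1 between 0.055 and 0.065 m and angle between cap1's own z axis and vertical below 0.1 rad) or (horizontal distance between cap2 and drive1 below 0.007 m and z of cap2 in the frame of drive1 between 0.055 and 0.065 m and angle between cap2's own z axis and vertical below 0.1 rad)) or (((horizontal distance between impeller0 and drive1 below 0.005 m and z of impeller0 in the frame of drive1 between 0.056 and 0.064 m and angle between impeller0's own z axis and vertical below 0.06 rad) or (horizontal distance between impeller1 and drive1 below 0.005 m and z of impeller1 in the frame of drive1 between 0.056 and 0.064 m and angle between impeller1's own z axis and vertical below 0.06 rad) or (horizontal distance between impeller2 and drive1 below 0.005 m and z of impeller2 in the frame of drive1 between 0.056 and 0.064 m and angle between impeller2's own z axis and vertical below 0.06 rad)) and ((horizontal distance between nose0 and drive1 below 0.006 m and z of nose0 in the frame of drive1 between 0.094 and 0.102 m and angle between nose0's own z axis and vertical below 0.1 rad) or (horizontal distance between nose1 and drive1 below 0.006 m and z of nose1 in the frame of drive1 between 0.094 and 0.102 m and angle between nose1's own z axis and vertical below 0.1 rad) or (horizontal distance between nose2 and drive1 below 0.006 m and z of nose2 in the frame of drive1 between 0.094 and 0.102 m and angle between nose2's own z axis and vertical below 0.1 rad)))) and (((horizontal distance between cap0 and drive2 below 0.007 m and z of cap0 in the frame of drive2 between 0.055 and 0.065 m and angle between cap0's own z axis and vertical below 0.1 rad) or (horizontal distance between cap1 and drive2 below 0.007 m and z of cap1 in the frame of drive2 between 0.055 and 0.065 m and angle between cap1's own z axis and vertical below 0.1 rad) or (horizontal distance between cap2 and drive2 below 0.007 m and z of cap2 in the frame of drive2 between 0.055 and 0.065 m and angle between cap2's own z axis and vertical below 0.1 rad)) or (((horizontal distance between impeller0 and drive2 below 0.005 m and z of impeller0 in the frame of drive2 between 0.056 and 0.064 m and angle between impeller0's own z axis and vertical below 0.06 rad) or (horizontal distance between impeller1 and drive2 below 0.005 m and z of impeller1 in the frame of drive2 between 0.056 and 0.064 m and angle between impeller1's own z axis and vertical below 0.06 rad) or (horizontal distance between impeller2 and drive2 below 0.005 m and z of impeller2 in the frame of drive2 between 0.056 and 0.064 m and angle between impeller2's own z axis and vertical below 0.06 rad)) and ((horizontal distance between nose0 and drive2 below 0.006 m and z of nose0 in the frame of drive2 between 0.094 and 0.102 m and angle between nose0's own z axis and vertical below 0.1 rad) or (horizontal distance between nose1 and drive2 below 0.006 m and z of nose1 in the frame of drive2 between 0.094 and 0.102 m and angle between nose1's own z axis and vertical below 0.1 rad) or (horizontal distance between nose2 and drive2 below 0.006 m and z of nose2 in the frame of drive2 between 0.094 and 0.102 m and angle between nose2's own z axis and vertical below 0.1 rad)))) and ((x of cap0 in the frame of bin between -0.09 and 0.09 m and y of cap0 in the frame of bin between -0.03 and 0.03 m and z of cap0 in the frame of bin between 0 and 0.01 m and angle between cap0's own z axis and vertical below 0.12 rad) or (horizontal distance between cap0 and drive0 below 0.007 m and z of cap0 in the frame of drive0 between 0.055 and 0.065 m and angle between cap0's own z axis and vertical below 0.1 rad) or (horizontal distance between cap0 and drive1 below 0.007 m and z of cap0 in the frame of drive1 between 0.055 and 0.065 m and angle between cap0's own z axis and vertical below 0.1 rad) or (horizontal distance between cap0 and drive2 below 0.007 m and z of cap0 in the frame of drive2 between 0.055 and 0.065 m and angle between cap0's own z axis and vertical below 0.1 rad)) and ((x of cap1 in the frame of bin between -0.09 and 0.09 m and y of cap1 in the frame of bin between -0.03 and 0.03 m and z of cap1 in the frame of bin between 0 and 0.01 m and angle between cap1's own z axis and vertical below 0.12 rad) or (horizontal distance between cap1 and drive0 below 0.007 m and z of cap1 in the frame of drive0 between 0.055 and 0.065 m and angle between cap1's own z axis and vertical below 0.1 rad) or (horizontal distance between cap1 and drive1 below 0.007 m and z of cap1 in the frame of drive1 between 0.055 and 0.065 m and angle between cap1's own z axis and vertical below 0.1 rad) or (horizontal distance between cap1 and drive2 below 0.007 m and z of cap1 in the frame of drive2 between 0.055 and 0.065 m and angle between cap1's own z axis and vertical below 0.1 rad)) and ((x of cap2 in the frame of bin between -0.09 and 0.09 m and y of cap2 in the frame of bin between -0.03 and 0.03 m and z of cap2 in the frame of bin between 0 and 0.01 m and angle between cap2's own z axis and vertical below 0.12 rad) or (horizontal distance between cap2 and drive0 below 0.007 m and z of cap2 in the frame of drive0 between 0.055 and 0.065 m and angle between cap2's own z axis and vertical below 0.1 rad) or (horizontal distance between cap2 and drive1 below 0.007 m and z of cap2 in the frame of drive1 between 0.055 and 0.065 m and angle between cap2's own z axis and vertical below 0.1 rad) or (horizontal distance between cap2 and drive2 below 0.007 m and z of cap2 in the frame of drive2 between 0.055 and 0.065 m and angle between cap2's own z axis and vertical below 0.1 rad)) and linear speed of each of impeller0, impeller1, impeller2, nose0, nose1, nose2, cap0, cap1, cap2 below 0.02 m/s); the robot touches nothing.
It fails at once if a ring lying about is shifted by more than 5 cm (distance of any of bearing, collar, seal_ring from where it was at the start of the episode above 0.05 m).
Of impeller0, impeller1, impeller2 only 2 to 3 are there at a start; the rules pass over those that are not, and their reading is None.
At some moment in a run one of impeller0, impeller1, impeller2, nose0, nose1, nose2 may be knocked a few centimetres aside while the robot is not near it.
It also fails if it takes over 210 s, if anything falls off the work surface, if the arm or the gripper's body presses on something with over 40 N, if the wrist force passes 120 N, or if a joint passes its speed limit or range.

### The arm

A 7-joint arm with a two-finger parallel gripper is mounted at the origin on the work surface. World frame = base frame: x ahead of the robot, y to its left, z up, the work surface at z = 0. Lengths are in mm, angles in rad, forces in N, time in s.
With the tool pointing down it reaches from about 400 to 925 mm from the base axis. Payload 5.6 kg.
Tool frame: the origin (TCP) lies between the finger pads; the fingertips stand 11 mm ahead of it and the grasp point (between the pads) lies 8 mm behind it; z points along the fingers, y is the line along which they close (so a half turn about z gives the same grasp; the last joint's range is limited). The gripper opens to 85 mm and grips with 20 to 120 N. Pads are 22 mm wide; open, the fingers measure 114 mm over their backs; the gripper's body (76 mm by 85 mm) begins 54 mm behind the grasp point. The pads swing forward as they close: fully open they stand 13 mm farther back than shut.
Start: joints at [-1.177, 0.468, -0.012, 1.603, 0.006, 1.071, -0.056], TCP at [275.016, 588.96, 242.29] pointing down, gripper open.
Joint ranges: [-2.53, 2.53], [-0.31, 2.02], [-1.57, 1.55], [0.28, 2.44], [-1.29, 4.43], [0.15, 1.84], [-2.92, 2.92]. Speed limits (rad/s): [2.57, 2.57, 3.14, 3.14, 3.14, 3.14, 3.14].

### API

Orientations are given as [roll, pitch, yaw] about the fixed x, y, z axes, in that order (R = Rz(yaw) Ry(pitch) Rx(roll)).
In Python, from plant import manip, imaging, workorder gives the robot as it stands.
- The arm moves only by the tool apply_moves, never from a script. Its argument "moves" is a list that holds one entry, the list of rows, each a list of 7 numbers: the shift along the tool's x, y, z in mm, then the turn, a rotation vector about the tool's x, y, z in rad, then the finger opening in mm, from 0 to 85.4. In form: [[[x, y, z, ax, ay, az, hand], ...]]. A call has 1 to 10 rows; each row shifts and turns the commanded pose from where the row before left it, along the tool's axes as they then stand; what a row does not reach is not made up. A row lasts 1/12 s, in which the tool goes at most 41.7 mm and 7.16 degrees, less where a joint would pass 70% of its speed; a pose out of reach is approached as far as the arm can. A call is refused whole if a number of a shift passes 41.7 or a number of a turn 0.125, either way. A call with a gripper value outside its range is refused whole. The fingers move at their own pace and stop on an object; "squeeze" is the grip in N (left out, the last holds). Time passes only in rows, so rows that do not move let the fingers close. It gives the time, the measured TCP pose, the force, the opening and the grip force at its end, in the units of the state.
- manip.state(): the state, without advancing time (a new reading comes with each control period).
- imaging.read_camera(name): name is "scene" or "top" or "wrist"; returns a dict with "frame" (480x640x3 uint8, blue, green, red), "fx", "fy", "cx", "cy" (pixels), "extrinsics" (4x4, takes a point from camera to world coordinates). Camera axes: x right, y up, looking along -z (the intrinsics and any distortion apply to the point x, -y, -z); pixel columns grow to the right and rows downward; lengths in mm; the calibration is good to about 2 mm. A picture is of the moment at which its call begins. There is no depth.
- workorder.job_done(): hands the job in; it is judged then, once.
The state is a dict: "time": time; "joints": joint angles; "joint_velocities": joint speeds; "joint_efforts": joint torques, N m; "position": TCP position; "tool_rot": TCP orientation; "wrist_force": force on the tool from outside, world axes, zero at the start; "torque": the same for the moment, N m; "opening": opening from 0.0 (shut) to 1.0 (fully open); "gripper_force": force on a finger pad.
Only numpy, scipy, OpenCV 4.12 (cv2) and the standard library are available. Lean on these libraries where they do the work, as an engineer would, in place of code of your own. Each camera call takes 0.05 s, during which the arm holds its last target. There are 200 camera calls.

## Working session

There is one attempt and no reset: what is moved stays moved. The work goes in short steps, Python scripts to look and compute and a tool call to move; the robot and the scene stay as the last step left them, time stands still between calls to the robot, and variables do not carry over. Pictures are saved under pics/ and viewed, at most 14 in all, crops included, and the job is handed in when it is done.

Besides the shell and the picture viewer there is one more tool, called after "Emit:" by a JSON object that holds its "op" and its "data". apply_moves: Moves the arm, as the interface text tells. Its arguments: {"type":"object","properties":{"moves":{"type":"array","items":{"type":"array","items":{"type":"array","items":{"type":"number"}}}},"squeeze":{"type":"number"}},"required":["moves"]}

```bash
ls; mkdir -p pics; python3 - <<'E'
from plant import manip, imaging
import cv2, numpy as np, pickle
print(manip.state())
for n in ("scene","top"):
    c=imaging.read_camera(n); cv2.imwrite(f"pics/{n}0.png",c["frame"]); pickle.dump(c,open(f"{n}0.pkl","wb"))
    print(n,{k:v for k,v in c.items() if k!="frame"})
E
```

```text
pics
{'time': 0.0, 'joints': array([-1.17698691,  0.46842659, -0.01159821,  1.60364147,  0.00602184,
        1.07139152, -0.05629597]), 'joint_velocities': array([ 0.00018929,  0.00022404,  0.00237502,  0.00078325,  0.00042241,
       -0.00229166, -0.00036191]), 'joint_efforts': array([ 1.38602081e-04, -5.32389879e+01,  2.13299075e-02, -2.51316923e+01,
        1.14252674e-02,  7.47939222e-03, -1.20391530e-05]), 'position': array([274.82031446, 588.44042477, 241.29886545]), 'tool_rot': array([-3.13976575e+00,  1.47810798e-04,  2.70472988e+00]), 'wrist_force': array([ 0.19923589, -0.3016592 , -0.06415945]), 'torque': array([0.01856398, 0.01884935, 0.01685985]), 'gripper_force': 0.0, 'opening': 1.0006867939742772}
scene {'fx': 488.4950757000251, 'fy': 488.4950757000251, 'cx': 315.71977105074257, 'cy': 229.50693266380762, 'extrinsics': array([[ 6.11275076e-01, -6.31405656e-01,  4.77147440e-01,
         1.00980139e+03],
       [ 7.91201576e-01,  4.73445588e-01, -3.87103787e-01,
        -5.16660061e+02],
       [ 1.85161701e-02,  6.14146702e-01,  7.88974638e-01,
         9.24019480e+02],
       [ 0.00000000e+00,  0.00000000e+00,  0.00000000e+00,
         1.00000000e+00]])}
top {'fx': 567.5252685042285, 'fy': 567.5252685042285, 'cx': 322.9464144493688, 'cy': 238.04073854115686, 'extrinsics': array([[-2.96482955e-02,  9.85598656e-01, -1.66482036e-01,
         2.88706160e+02],
       [-9.99472699e-01, -2.70254117e-02,  1.79986535e-02,
        -1.04413646e+02],
       [ 1.32402031e-02,  1.66927879e-01,  9.85880206e-01,
         1.41016228e+03],
       [ 0.00000000e+00,  0.00000000e+00,  0.00000000e+00,
         1.00000000e+00]])}
```

View pics/top0.png

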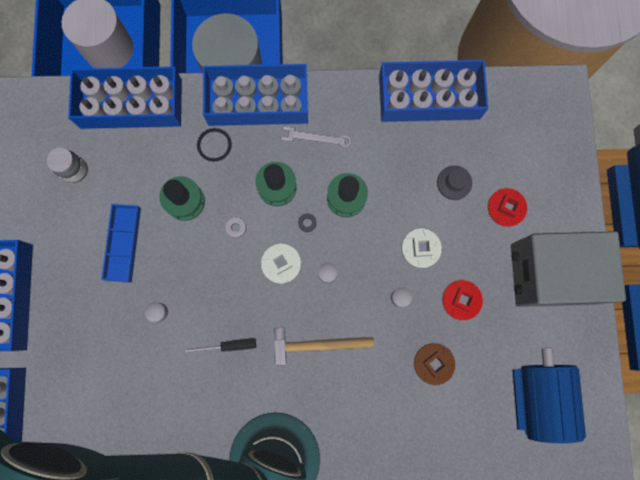

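View pics/scene0.png

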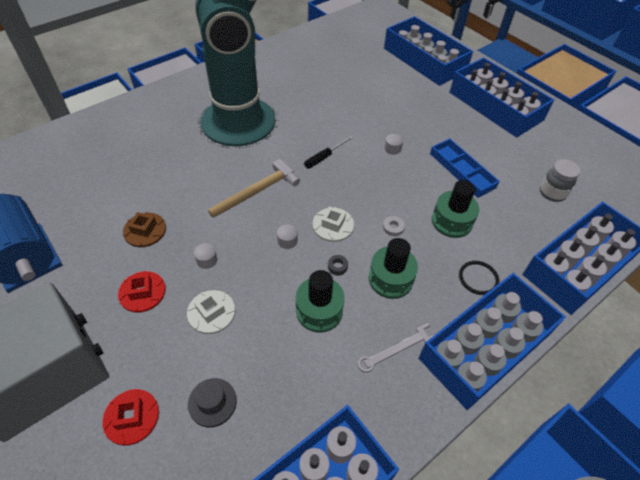

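The white impellers are at top pixels (281,263) and (422,248). The lookalikes are red at (507,207) and (463,300) and brown at (434,364), plus a dark grey flanged part at (454,182). I choose the two white ones. Noses are at (328,272), (402,297) and (155,312). The capped drives are at (181,197), (276,183) and (348,193), and the bin is at (121,243). The collar at (308,222) and the bearing at (235,227) stay where they are.

```bash
cat > h.py <<'E'
import cv2, numpy as np, pickle
from scipy.optimize import least_squares
from scipy.spatial.transform import Rotation as R
def ray(c,uv,z):
    uv=np.atleast_2d(np.asarray(uv,float)); E=c["extrinsics"]
    d=np.c_[(uv[:,0]-c["cx"])/c["fx"],-(uv[:,1]-c["cy"])/c["fy"],-np.ones(len(uv))]@E[:3,:3].T
    o=E[:3,3]; z=np.broadcast_to(z,(len(uv),))
    return o+d*((z-o[2])/d[:,2])[:,None]
def proj(c,P):
    q=(np.atleast_2d(P)-c["extrinsics"][:3,3])@c["extrinsics"][:3,:3]
    return np.c_[c["cx"]+c["fx"]*q[:,0]/-q[:,2],c["cy"]-c["fy"]*q[:,1]/-q[:,2]]
def blob(mask,seed=None,amin=30):
    """list of (area, contour) or the one nearest seed"""
    cs,_=cv2.findContours(mask.astype(np.uint8),cv2.RETR_EXTERNAL,cv2.CHAIN_APPROX_NONE)
    cs=[k for k in cs if cv2.contourArea(k)>amin]
    if seed is None: return cs
    return min(cs,key=lambda k:np.hypot(*(k[:,0].mean(0)-seed))) if cs else None
def circ(P):
    return cv2.fitEllipse(P[:,:2].astype(np.float32))
def white(f):
    h=cv2.cvtColor(f,cv2.COLOR_BGR2HSV); return (h[...,2]>165)&(h[...,1]<60)
def green(f):
    h=cv2.cvtColor(f,cv2.COLOR_BGR2HSV); return (h[...,0]>60)&(h[...,0]<95)&(h[...,1]>90)
def black(f): return f.max(2)<45
E
python3 - <<'E'
from h import *
T=pickle.load(open("top0.pkl","rb"));S=pickle.load(open("scene0.pkl","rb"))
def rep(n,c,m,seed,z):
    k=blob(m,seed,20)
    if k is None: print(n,"none");return
    e=circ(ray(c,k[:,0]+0.0,z)); print(n,k[:,0].mean(0).round(),np.round(e,1).tolist() if 0 else [np.round(x,1) for x in e])
for n,c,w in(("T",T,[(281,263),(422,248)]),("S",S,[(333,223),(211,311)])):
    f=c["frame"]
    print(n,"px",f[int(w[0][1])+10,int(w[0][0])+10])
    for s in w: rep(n+"imp",c,white(f),s,10)
for n,c,g in(("T",T,[(348,193),(276,183),(181,197)]),("S",S,[(320,285),(398,255),(461,195)])):
    for s in g: rep(n+"cap",c,black(c["frame"]),s,126); rep(n+"hous",c,green(c["frame"]),s,60)
for n,c,w in(("T",T,[(328,272),(402,297),(155,312)]),("S",S,[(287,235),(205,254),(393,143)])):
    for s in w: 
        print(n,"nose",s,c["frame"][s[1],s[0]],c["frame"][s[1]+20,s[0]+20],ray(c,s,25).round())
for n,c,w in(("T",T,(121,243)),("S",S,(464,168))): 
    h=cv2.cvtColor(c["frame"],cv2.COLOR_BGR2HSV); k=blob((h[...,0]>100)&(h[...,0]<125)&(h[...,1]>120),w)
    print(n,"bin",cv2.minAreaRect(ray(c,k[:,0],28)[:,:2].astype(np.float32)))
for n,c,u in(("T",T,[(308,222),(235,227),(214,144)]),): print(ray(c,u,8).round())
cv2.imwrite("pics/crop1.png",cv2.resize(T["frame"][150:340,140:440],None,fx=2.6,fy=2.6,interpolation=cv2.INTER_CUBIC))
E
```

```text
T px [192 201 196]
Timp [280. 263.] [array([465.2, -22.7]), array([96. , 96.9]), np.float64(109.4)]
Timp [422. 248.] [array([ 493.9, -375.7]), array([95.4, 97. ]), np.float64(78.4)]
S px [181 188 182]
Simp [333. 223.] [array([465.1, -22.3]), array([90. , 96.9]), np.float64(9.3)]
Simp [210. 311.] [array([ 493.9, -374.9]), array([95. , 95.9]), np.float64(46.5)]
Tcap [277. 184.] [array([642.1, -21. ]), array([27.5, 34.6]), np.float64(17.9)]
Thous [347. 195.] [array([ 623.5, -190.6]), array([ 93.6, 106. ]), np.float64(76.8)]
Tcap [277. 184.] [array([642.1, -21. ]), array([27.5, 34.6]), np.float64(17.9)]
Thous [276. 183.] [array([656.3, -17.5]), array([ 94. , 107.8]), np.float64(103.7)]
Tcap [174. 192.] [array([623. , 209.1]), array([42.7, 62.9]), np.float64(131.6)]
Thous [181. 198.] [array([625.2, 212.3]), array([ 90. , 110.6]), np.float64(132.9)]
Scap [320. 288.] [array([ 642.6, -203.7]), array([44.5, 79.7]), np.float64(49.5)]
Shous [319. 304.] [array([ 642.1, -203.1]), array([ 91.6, 118.7]), np.float64(49.7)]
Scap [397. 255.] [array([675.1, -35. ]), array([44. , 88.6]), np.float64(34.7
[... 218 characters left out ...]
.1, 137. ]), np.float64(27.9)]
T nose (328, 272) [161 150 155] [130 124 122] [[ 438. -140.   25.]]
T nose (402, 297) [156 148 153] [134 125 124] [[ 372. -318.   25.]]
T nose (155, 312) [156 147 150] [134 125 124] [[353. 281.  25.]]
S nose (287, 235) [147 139 143] [143 137 135] [[ 439. -138.   25.]]
S nose (205, 254) [148 142 146] [135 127 125] [[ 373. -316.   25.]]
S nose (393, 143) [146 140 142] [135 128 128] [[356. 275.  25.]]
T bin ((525.6099853515625, 367.2352294921875), (72.93940734863281, 190.95228576660156), 84.37511444091797)
S bin ((531.4840087890625, 358.4914245605469), (86.84707641601562, 201.4866485595703), 83.99024200439453)
[[567. -94.   8.]
 [560.  90.   8.]
 [778. 143.   8.]]
```

View pics/crop1.png

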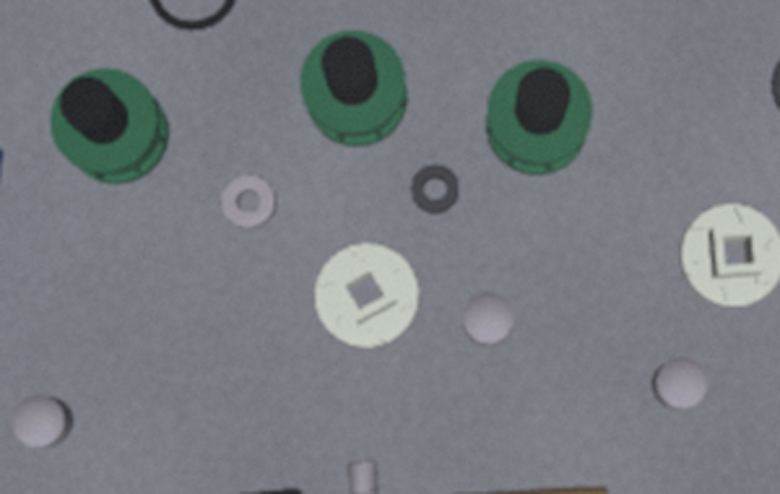

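The crop confirms both chosen parts are white impellers with an open square bore, hub yaw still to be measured. The bench rings sit between them and the drives. Next I refine the drives, noses and bin by matching silhouettes.

```bash
cat >> h.py <<'E'
a=np.linspace(0,2*np.pi,48,endpoint=False)
def cyl(x,y,spec): return np.concatenate([np.c_[x+r*np.cos(a),y+r*np.sin(a),0*a+z] for r,z in spec])
def box(x,y,yaw,L,W,H):
    p=np.array([[i*L/2,j*W/2] for i in(1,-1) for j in(1,-1)])@np.array([[np.cos(yaw),np.sin(yaw)],[-np.sin(yaw),np.cos(yaw)]])+[x,y]
    return np.concatenate([np.c_[p,0*p[:,:1]+z] for z in(0,H)])
def mom(h,second=False):
    m=cv2.moments(h.astype(np.float32)); v=[m["m10"]/m["m00"],m["m01"]/m["m00"]]
    if second: v+= [m[k]/m["m00"]/10 for k in("mu20","mu11","mu02")]
    return np.array(v)
def hull(P): return cv2.convexHull(P.astype(np.float32))
def fit(cams,masks,seeds,model,x0,second=False):
    ob=[mom(cv2.convexHull(blob(m,s)),second) for m,s in zip(masks,seeds)]
    f=lambda p:np.concatenate([mom(hull(proj(c,model(*p))),second)-o for c,o in zip(cams,ob)])
    r=least_squares(f,x0,diff_step=1e-4); return r.x,np.abs(r.fun).max()
DR=[(50,0),(50,60),(24,126)]; NO=[(24,0),(24,34),(15,40)]
E
python3 - <<'E'
from h import *
T=pickle.load(open("top0.pkl","rb"));S=pickle.load(open("scene0.pkl","rb"))
C=[T,S]
gm=[green(c["frame"])|black(c["frame"]) for c in C]
for s in [((348,193),(320,285)),((276,183),(398,265)),((181,197),(461,205))]:
    for i in ([0],[1],[0,1]): 
        x,e=fit([C[k] for k in i],[gm[k] for k in i],[s[k] for k in i],lambda x,y:cyl(x,y,DR),[630.,0.]); print("drive",i,x.round(1),e.round(2))
f=lambda c:(lambda b:(b[...,2]>b[...,1]+2)&(b[...,2]>138))(cv2.GaussianBlur(c["frame"],(0,0),1).astype(int))
nm=[f(c) for c in C]
for s in [((328,272),(287,235)),((402,297),(205,254)),((155,312),(393,143))]:
    for i in ([0],[1],[0,1]): 
        x,e=fit([C[k] for k in i],[nm[k] for k in i],[s[k] for k in i],lambda x,y:cyl(x,y,NO),[400.,0.]); print("nose",i,x.round(1),e.round(2))
bm=[(lambda h:((h[...,0]>100)&(h[...,0]<125)&(h[...,1]>120)))(cv2.cvtColor(c["frame"],cv2.COLOR_BGR2HSV)) for c in C]
for i in ([0],[1],[0,1]): 
    x,e=fit([C[k] for k in i],[bm[k] for k in i],[[(121,243),(464,168)][k] for k in i],lambda x,y,w:box(x,y,w,190,66,28),[530.,362.,1.6],True); print("bin",i,x.round(3),e.round(2))
E
```

```text
drive [0] [631.6   0. ] 77.24
drive [1] [590.1   0. ] 58.35
drive [0, 1] [609.3   0. ] 77.13
drive [0] [662.9 -16.1] 0.0
drive [1] [659.2   0. ] 4.73
drive [0, 1] [660.9   0. ] 6.43
drive [0] [628.1   0. ] 87.9
drive [1] [630.7 217.7] 0.0
drive [0, 1] [650.4   0. ] 87.79
nose [0] [434.4   0. ] 56.55
nose [1] [ 422.1 -131.9] 0.0
nose [0, 1] [412.5   0. ] 56.42
nose [0] [371.6   0. ] 131.03
nose [1] [243.7   0. ] 86.33
nose [0, 1] [ 361.9 -316.7] 2.59
nose [0] [344.2   0. ] 117.23
nose [1] [419.5   0. ] 66.19
nose [0, 1] [375.2   0. ] 117.06
bin [0] [527.069 371.816   3.041] 1.29
bin [1] [526.677 378.619   1.68 ] 29.37
bin [0, 1] [526.081 371.603   3.029] 1.22
```

```bash
sed -i 's/diff_step=1e-4/diff_step=3e-3/' h.py; python3 - <<'E'
from h import *
T=pickle.load(open("top0.pkl","rb"));S=pickle.load(open("scene0.pkl","rb"))
C=[T,S]
gm=[green(c["frame"])|black(c["frame"]) for c in C]
for s,x0 in [(((348,193),(320,285)),[630.,-190.]),(((276,183),(398,265)),[650.,-18.]),(((181,197),(461,205)),[625.,210.])]:
    for i in ([0],[1],[0,1]): 
        x,e=fit([C[k] for k in i],[gm[k] for k in i],[s[k] for k in i],lambda x,y:cyl(x,y,DR),x0); print("drive",i,x.round(1),e.round(2))
def f(c):
    b=cv2.GaussianBlur(c["frame"],(0,0),1.).astype(int); return (2*b[...,2]-b[...,1]*2>5)&(b[...,2]>90)
nm=[f(c) for c in C]
for s,x0 in [(((328,272),(287,235)),[438.,-139.]),(((402,297),(205,254)),[372.,-317.]),(((155,312),(393,143)),[353.,278.])]:
    print([cv2.contourArea(blob(nm[k],s[k])) for k in (0,1)],[cv2.contourArea(hull(proj(C[k],cyl(*x0,NO)))) for k in (0,1)])
    for i in ([0],[1],[0,1]): 
        x,e=fit([C[k] for k in i],[nm[k] for k in i],[s[k] for k in i],lambda x,y:cyl(x,y,NO),x0); print("nose",i,x.round(1),e.round(2))
bm=[(lambda h:((h[...,0]>100)&(h[...,0]<125)&(h[...,1]>120)))(cv2.cvtColor(c["frame"],cv2.COLOR_BGR2HSV)) for c in C]
for i in ([0],[1],[0,1]): 
    x,e=fit([C[k] for k in i],[bm[k] for k in i],[[(121,243),(464,168)][k] for k in i],lambda x,y,w:box(x,y,w,190,66,28),[528.,365.,1.47],True); print("bin",i,x.round(3),e.round(2))
E
```

```text
drive [0] [ 629.2 -192.1] 0.0
drive [1] [ 628.8 -191.4] 0.0
drive [0, 1] [ 629.  -191.7] 0.14
drive [0] [662.9 -16.1] 0.0
drive [1] [662.1 -16.3] 0.0
drive [0, 1] [662.4 -16.2] 0.2
drive [0] [631.2 217.8] 0.0
drive [1] [630.7 217.7] 0.0
drive [0, 1] [630.9 217.7] 0.11
[232.0, 215.5] [325.5723834526725, 450.11380746774375]
nose [0] [ 437.1 -138.2] 0.0
nose [1] [ 428.9 -132.1] 0.0
nose [0, 1] [ 433.7 -135.6] 2.04
[252.5, 236.0] [345.63578161224723, 492.73409710102715]
nose [0] [ 371.9 -317.7] 0.0
nose [1] [ 360.9 -313.3] 0.0
nose [0, 1] [ 367.2 -315.6] 2.32
[243.5, 124.5] [388.1815413455479, 331.59508843906224]
nose [0] [354.2 282.7] 0.0
nose [1] [343.7 292. ] 0.0
nose [0, 1] [351.3 284.8] 2.57
bin [0] [ 5.27069e+02  3.71816e+02 -1.01000e-01] 1.3
bin [1] [526.663 378.644   1.682] 29.37
bin [0, 1] [ 5.26080e+02  3.71604e+02 -1.12000e-01] 1.22
```

Positions hold up: both cameras agree within 1 mm on the drives at (629,-192), (662,-16) and (631,218), and the bin is at (527,372) with yaw -0.1. First move: turn the tool to yaw π (tool x = -X, tool y = +Y), then go above drive1.

Emit:
{"op": "apply_moves", "data": {"moves": [[[0,0,0,0,0,-0.109,85],[0,0,0,0,0,-0.109,85],[0,0,0,0,0,-0.109,85],[0,0,0,0,0,-0.109,85],[0,0,0,0,0,0,85]]], "squeeze": 40}}

```text
time: 0.52
position: [274.9, 588.7, 241.7]
tool_rot: [-3.141, -0.001, -3.14]
wrist_force: [-0.3, -0.0, -1.0]
opening: 0.999
gripper_force: 0.0
```

Emit:
{"op": "apply_moves", "data": {"moves": [[[-19.4,-30.2,0,0,0,0,85],[-19.4,-30.2,0,0,0,0,85],[-19.4,-30.2,0,0,0,0,85],[-19.4,-30.2,0,0,0,0,85],[-19.4,-30.2,0,0,0,0,85],[-19.4,-30.2,0,0,0,0,85],[-19.4,-30.2,0,0,0,0,85],[-19.4,-30.2,0,0,0,0,85],[-19.4,-30.2,0,0,0,0,85],[-19.4,-30.2,0,0,0,0,85]]]}}

```text
time: 1.35
position: [469.3, 285.1, 242.3]
tool_rot: [3.142, -0.0, 3.137]
wrist_force: [-0.1, 0.0, -0.3]
opening: 0.996
gripper_force: 0.0
```

Emit:
{"op": "apply_moves", "data": {"moves": [[[-19.4,-30.2,0,0,0,0,85],[-19.4,-30.2,0,0,0,0,85],[-19.4,-30.2,0,0,0,0,85],[-19.4,-30.2,0,0,0,0,85],[-19.4,-30.2,0,0,0,0,85],[-19.4,-30.2,0,0,0,0,85],[-19.4,-30.2,0,0,0,0,85],[-19.4,-30.2,0,0,0,0,85],[-19.4,-30.2,0,0,0,0,85],[0,0,0,0,0,0,85]]]}}

```text
time: 2.18
position: [645.7, 5.5, 242.0]
tool_rot: [-3.136, 0.002, 3.127]
wrist_force: [-0.0, -1.9, 0.6]
opening: 0.997
gripper_force: 0.0
```

```bash
cat >> h.py <<'E'
def snap(name,tag=None):
    from plant import imaging
    c=imaging.read_camera(name)
    if tag: cv2.imwrite(f"pics/{tag}.png",c["frame"]); pickle.dump(c,open(f"{tag}.pkl","wb"))
    return c
def go(*xyz):
    """shift in tool axes from measured pose to xyz"""
    from plant import manip
    s=manip.state(); M=R.from_euler("xyz",s["tool_rot"]).as_matrix()
    print("t",round(s["time"],1),"pos",s["position"].round(1),"rot",s["tool_rot"].round(4),"F",s["wrist_force"].round(1),"op",round(s["opening"]*85.4,1),"g",round(s["gripper_force"],1))
    for p in xyz: print("->",p,"tool shift",(M.T@(np.array(p)-s["position"])).round(1))
E
python3 - <<'E'
from h import *
go((662.4,-16.2,241))
c=snap("wrist","w1"); print(c["extrinsics"].round(3),c["fx"],c["cx"],c["cy"]); print(proj(c,[[662.4,-16.2,126],[465,-22.5,10]]))
E
```

```text
t 2.2 pos [645.7   5.5 242. ] rot [-3.1363e+00  1.9000e-03  3.1271e+00] F [-0.  -1.9  0.6] op 85.2 g 0.0
-> (662.4, -16.2, 241) tool shift [-17.1 -21.4   1.1]
[[ 1.50000e-02 -9.60000e-01 -2.79000e-01  5.74493e+02]
 [ 1.00000e+00  1.30000e-02  1.00000e-02  7.53600e+00]
 [-6.00000e-03 -2.79000e-01  9.60000e-01  3.73021e+02]
 [ 0.00000e+00  0.00000e+00  0.00000e+00  1.00000e+00]] 378.6519437612092 316.2733521557931 239.08410550701575
[[286.00052366 261.7364869 ]
 [281.14169244  -6.21949434]]
```

View pics/w1.png

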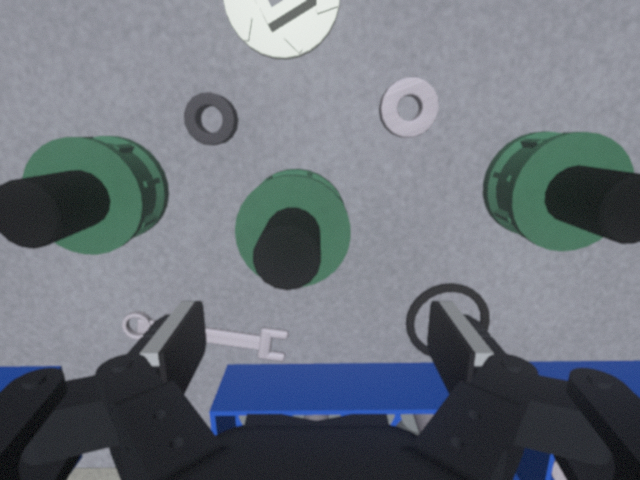

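The wrist view shows drive1's cap top at (287,262), matching its projection at (286,262), so the calibration is consistent. I descend and grip the cap.

Emit:
{"op": "apply_moves", "data": {"moves": [[[-17,-21.4,0,0,0,0,85],[0,0,0,0,0,0,85],[0,0,0,0,0,0,85]]]}}

```text
time: 2.48
position: [660.0, -7.1, 241.8]
tool_rot: [-3.141, -0.001, 3.137]
wrist_force: [0.4, 0.2, -0.6]
opening: 0.992
gripper_force: 0.0
```

```bash
python3 - <<'E'
from h import *
go((662.4,-16.2,100))
E
```

```text
t 2.5 pos [660.   -7.1 241.8] rot [-3.1414e+00 -7.0000e-04  3.1375e+00] F [ 0.4  0.2 -0.6] op 84.8 g 0.0
-> (662.4, -16.2, 100) tool shift [ -2.6  -9.1 141.8]
```

Emit:
{"op": "apply_moves", "data": {"moves": [[[-1.8,-10,10,0,0,0,85],[0,0,33,0,0,0,85],[0,0,33,0,0,0,85],[0,0,33,0,0,0,85],[0,0,33,0,0,0,85],[0,0,0,0,0,0,85],[0,0,0,0,0,0,40],[0,0,0,0,0,0,30],[0,0,0,0,0,0,30],[0,0,0,0,0,0,30]]]}}

```text
time: 3.32
position: [663.6, -16.4, 103.3]
tool_rot: [3.141, 0.005, 3.141]
wrist_force: [-0.4, 0.8, 4.6]
opening: 0.545
gripper_force: 40.6
```

Emit:
{"op": "apply_moves", "data": {"moves": [[[0,0,0,0,0,0,30],[0,0,0,0,0,0,30],[0,0,0,0,0,0,30],[0,0,0,0,0,0,30]]]}}

```text
time: 3.65
position: [663.6, -16.3, 103.2]
tool_rot: [3.141, 0.005, 3.141]
wrist_force: [-0.9, 0.8, 7.9]
opening: 0.544
gripper_force: 40.9
```

Emit:
{"op": "apply_moves", "data": {"moves": [[[0,0,-20,0,0,0,30],[0,0,-20,0,0,0,30],[0,0,-30,0,0,0,30],[0,0,-30,0,0,0,30],[0,0,0,0,0,0,30],[6.15,31.8,0,0,0,0,30],[6.15,31.8,0,0,0,0,30],[6.15,31.8,0,0,0,0,30],[6.15,31.8,0,0,0,0,30],[6.15,31.8,0,0,0,0,30]]]}}

```text
time: 4.48
position: [631.1, 143.9, 201.3]
tool_rot: [3.141, 0.002, 3.14]
wrist_force: [1.9, 0.2, -0.4]
opening: 0.545
gripper_force: 41.2
```

Emit:
{"op": "apply_moves", "data": {"moves": [[[6.15,31.8,0,0,0,0,30],[6.15,31.8,0,0,0,0,30],[6.15,31.8,0,0,0,0,30],[6.15,31.8,0,0,0,0,30],[6.15,31.8,0,0,0,0,30],[6.15,31.8,0,0,0,0,30],[6.15,31.8,0,0,0,0,30],[0,0,0,0,0,0,30],[0,0,0,0,0,0,30],[0,0,0,0,0,0,30]]]}}

```text
time: 5.32
position: [588.7, 364.5, 200.7]
tool_rot: [-3.141, 0.001, 3.141]
wrist_force: [0.4, -0.4, -0.5]
opening: 0.544
gripper_force: 41.2
```

```bash
python3 - <<'E'
from h import *
go((588.7,365.3,100))
c=snap("wrist","w2")
# bin fit from wrist: blue mask
h=cv2.cvtColor(c["frame"],cv2.COLOR_BGR2HSV); 
t=snap("top","t2")
for y in (0,):
    cv2.imwrite("pics/v2.png",np.hstack([cv2.resize(c["frame"],(400,300)),cv2.resize(t["frame"][140:320,60:300],(400,300))]))
E
```

```text
t 5.3 pos [588.7 364.5 200.7] rot [-3.1411e+00  9.0000e-04  3.1406e+00] F [ 0.4 -0.4 -0.5] op 46.5 g 41.2
-> (588.7, 365.3, 100) tool shift [1.000e-01 8.000e-01 1.007e+02]
```

View pics/v2.png

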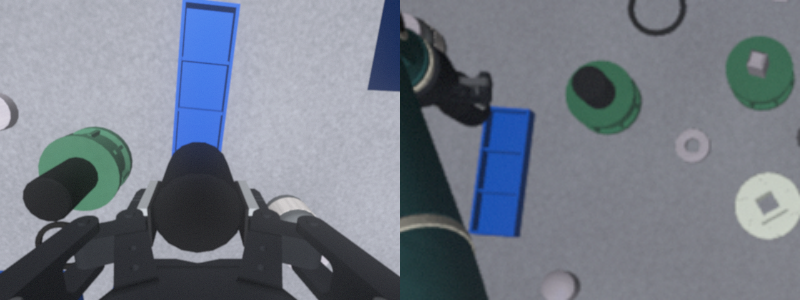

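```bash
python3 - <<'E'
from h import *
c=pickle.load(open("w2.pkl","rb")); h=cv2.cvtColor(c["frame"],cv2.COLOR_BGR2HSV)
m=(h[...,0]>98)&(h[...,0]<128)&(h[...,1]>110)
for r in (30,80,130,180,210):
    k=np.where(m[r,200:420])[0]+200
    for u in (k[0],k[-1]):
        p=ray(c,(u,r),28)[0]; d=p[:2]-[527,371.8]; w=-.106
        print(r,u,"bin xy",round(d@[np.cos(w),np.sin(w)],1),round(d@[-np.sin(w),np.cos(w)],1))
t=snap("top") 
E
```

```text
30 290 bin xy -74.9 -34.1
30 380 bin xy -81.6 30.4
80 286 bin xy -41.3 -34.2
80 374 bin xy -48.1 31.0
130 283 bin xy -5.4 -33.6
130 367 bin xy -12.1 30.8
180 280 bin xy 33.2 -32.9
180 361 bin xy 26.4 31.5
210 277 bin xy 57.8 -33.4
210 357 bin xy 51.0 31.6
```

Emit:
{"op": "apply_moves", "data": {"moves": [[[0,0,35,0,0,0,30],[0,0,35,0,0,0,30],[0,0,30,0,0,0,30],[0,0,20,0,0,0,30],[0,0,12,0,0,0,30],[0,0,10,0,0,0,30],[0,0,10,0,0,0,30],[0,0,0,0,0,0,30],[0,0,0,0,0,0,30]]]}}

```text
time: 6.22
position: [589.1, 365.3, 49.0]
tool_rot: [3.141, 0.001, 3.14]
wrist_force: [-0.3, 0.2, -0.5]
opening: 0.547
gripper_force: 41.4
```

Emit:
{"op": "apply_moves", "data": {"moves": [[[0,0,0,0,0,0,65],[0,0,0,0,0,0,65],[0,0,0,0,0,0,65],[0,0,0,0,0,0,65],[0,0,-20,0,0,0,65],[0,0,-32,0,0,0,65],[0,0,-35,0,0,0,65],[0,0,-35,0,0,0,85],[0,0,-30,0,0,0,85],[0,0,0,0,0,0,85]]]}}

```text
time: 7.05
position: [591.8, 367.2, 208.7]
tool_rot: [3.134, 0.011, 3.141]
wrist_force: [0.7, 0.4, 1.1]
opening: 0.996
gripper_force: 0.0
```

Emit:
{"op": "apply_moves", "data": {"moves": [[[-2.5,-34.8,0,0,0,0,85],[-2.5,-34.8,0,0,0,0,85],[-2.5,-34.8,0,0,0,0,85],[-2.5,-34.8,0,0,0,0,85],[-2.5,-34.8,0,0,0,0,85],[-2.5,-34.8,0,0,0,0,85],[-2.5,-34.8,0,0,0,0,85],[-2.5,-34.8,0,0,0,0,85],[0,0,0,0,0,0,85],[0,0,0,0,0,0,85]]]}}

```text
time: 7.88
position: [608.5, 83.4, 200.6]
tool_rot: [-3.141, 0.001, 3.135]
wrist_force: [0.1, 1.0, 0.2]
opening: 0.997
gripper_force: 0.0
```

```bash
python3 - <<'E'
from h import *
go((662.4,-16.2,200))
c=snap("wrist","w3"); t=snap("top","t3")
print(proj(c,[(662.4,-16.2,116),(662.4,-16.2,60)]).round(),proj(t,[662.4,-16.2,116]).round(),proj(t,[588.6,365.4,70]).round())
cv2.imwrite("pics/v3.png",np.hstack([cv2.resize(c["frame"],(400,300)),cv2.resize(t["frame"][140:320,60:300],(400,300))]))
E
```

```text
t 7.9 pos [608.5  83.4 200.6] rot [-3.1408e+00  6.0000e-04  3.1353e+00] F [0.1 1.  0.2] op 85.2 g 0.0
-> (662.4, -16.2, 200) tool shift [-54.5 -99.3   0.7]
[[161. 334.]
 [189. 297.]] [[274. 174.]] [[116. 213.]]
```

View pics/v3.png

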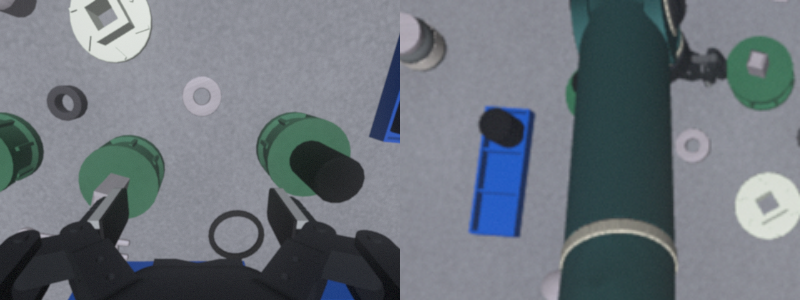

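The first cap stands in the bin's end compartment (top crop around (500,125)), and drive1's shaft is bare. Next is drive0's cap.

Emit:
{"op": "apply_moves", "data": {"moves": [[[-2.5,-34.8,0,0,0,0,85],[-2.5,-34.8,0,0,0,0,85],[-2.5,-34.8,0,0,0,0,85],[-2.5,-34.8,0,0,0,0,85],[-2.5,-34.8,0,0,0,0,85],[-2.5,-34.8,0,0,0,0,85],[-2.5,-34.8,0,0,0,0,85],[-2.5,-34.8,0,0,0,0,85],[0,0,0,0,0,0,85],[0,0,0,0,0,0,85]]]}}

```text
time: 8.82
position: [628.0, -192.8, 200.0]
tool_rot: [-3.141, -0.0, 3.139]
wrist_force: [-0.8, 0.6, -0.2]
opening: 0.995
gripper_force: 0.0
```

Emit:
{"op": "apply_moves", "data": {"moves": [[[0,0,0,0,0,0,85],[0,0,0,0,0,0,85]]]}}

```text
time: 8.98
position: [628.6, -188.6, 200.0]
tool_rot: [3.14, -0.0, -3.138]
wrist_force: [-0.1, 1.2, 0.2]
opening: 0.998
gripper_force: 0.0
```

```bash
python3 - <<'E'
from h import *
go((629,-191.7,100))
E
```

```text
t 9.0 pos [ 628.6 -188.6  200. ] rot [ 3.1400e+00 -1.0000e-04 -3.1385e+00] F [-0.1  1.2  0.2] op 85.2 g 0.0
-> (629, -191.7, 100) tool shift [ -0.4  -3.3 100. ]
```

Emit:
{"op": "apply_moves", "data": {"moves": [[[-0.4,0,20,0,0,0,85],[0,0,30,0,0,0,85],[0,0,30,0,0,0,85],[0,0,20,0,0,0,85],[0,0,0,0,0,0,85],[0,0,0,0,0,0,85],[0,0,0,0,0,0,40],[0,0,0,0,0,0,30],[0,0,0,0,0,0,30],[0,0,0,0,0,0,30]]]}}

```text
time: 9.82
position: [629.5, -191.8, 102.4]
tool_rot: [-3.141, 0.003, 3.141]
wrist_force: [-0.5, 1.5, 5.0]
opening: 0.54
gripper_force: 40.2
```

Emit:
{"op": "apply_moves", "data": {"moves": [[[0,0,0,0,0,0,30],[0,0,0,0,0,0,30],[0,0,0,0,0,0,30],[0,0,0,0,0,0,30]]]}}

```text
time: 10.15
position: [629.5, -191.8, 102.3]
tool_rot: [-3.141, 0.003, 3.141]
wrist_force: [-0.6, 0.6, 6.9]
opening: 0.542
gripper_force: 40.2
```

Emit:
{"op": "apply_moves", "data": {"moves": [[[0,0,-20,0,0,0,30],[0,0,-20,0,0,0,30],[0,0,-30,0,0,0,30],[0,0,-30,0,0,0,30],[6,33.1,0,0,0,0,30],[6,33.1,0,0,0,0,30],[6,33.1,0,0,0,0,30],[6,33.1,0,0,0,0,30],[6,33.1,0,0,0,0,30],[6,33.1,0,0,0,0,30]]]}}

```text
time: 10.98
position: [592.0, 8.3, 200.9]
tool_rot: [3.141, 0.001, 3.14]
wrist_force: [0.7, 0.3, -0.6]
opening: 0.545
gripper_force: 41.2
```

Emit:
{"op": "apply_moves", "data": {"moves": [[[6,33.1,0,0,0,0,30],[6,33.1,0,0,0,0,30],[6,33.1,0,0,0,0,30],[6,33.1,0,0,0,0,30],[6,33.1,0,0,0,0,30],[6,33.1,0,0,0,0,30],[6,33.1,0,0,0,0,30],[6,33.1,0,0,0,0,30],[6,33.1,0,0,0,0,30],[6,33.1,0,0,0,0,30]]]}}

```text
time: 11.82
position: [532.4, 339.4, 200.8]
tool_rot: [3.141, 0.001, 3.14]
wrist_force: [1.0, -1.0, -0.8]
opening: 0.543
gripper_force: 41.1
```

Emit:
{"op": "apply_moves", "data": {"moves": [[[6,32,0,0,0,0,30],[0,0,0,0,0,0,30],[0,0,0,0,0,0,30],[0,0,0,0,0,0,30],[0,0,0,0,0,0,30]]]}}

```text
time: 12.23
position: [527.6, 368.2, 200.5]
tool_rot: [-3.141, 0.001, 3.138]
wrist_force: [0.9, 0.5, 0.3]
opening: 0.541
gripper_force: 41.2
```

```bash
python3 - <<'E'
from h import *
go((527,370.6,48))
E
```

```text
t 12.2 pos [527.6 368.2 200.5] rot [-3.1407e+00  5.0000e-04  3.1385e+00] F [0.9 0.5 0.3] op 46.2 g 41.2
-> (527, 370.6, 48) tool shift [  0.7   2.6 152.5]
```

Emit:
{"op": "apply_moves", "data": {"moves": [[[0,0,35,0,0,0,30],[0,0,35,0,0,0,30],[0,0,30,0,0,0,30],[0,0,20,0,0,0,30],[0,0,12,0,0,0,30],[0,0,10,0,0,0,30],[0,0,10,0,0,0,30],[0,0,0,0,0,0,30],[0,0,0,0,0,0,30]]]}}

```text
time: 12.98
position: [527.3, 369.9, 48.8]
tool_rot: [3.141, 0.001, 3.14]
wrist_force: [-0.2, 0.1, 0.2]
opening: 0.543
gripper_force: 41.2
```

Emit:
{"op": "apply_moves", "data": {"moves": [[[0,0,0,0,0,0,65],[0,0,0,0,0,0,65],[0,0,0,0,0,0,65],[0,0,0,0,0,0,65],[0,0,-20,0,0,0,65],[0,0,-32,0,0,0,65],[0,0,-35,0,0,0,65],[0,0,-35,0,0,0,85],[0,0,-30,0,0,0,85],[0,0,0,0,0,0,85]]]}}

```text
time: 13.82
position: [530.0, 372.3, 208.2]
tool_rot: [3.134, 0.01, 3.141]
wrist_force: [1.6, 1.4, 0.1]
opening: 0.995
gripper_force: 0.0
```

Emit:
{"op": "apply_moves", "data": {"moves": [[[-2.75,-32.5,0,0,0,0,85],[-2.75,-32.5,0,0,0,0,85],[-2.75,-32.5,0,0,0,0,85],[-2.75,-32.5,0,0,0,0,85],[-2.75,-32.5,0,0,0,0,85],[-2.75,-32.5,0,0,0,0,85],[-2.75,-32.5,0,0,0,0,85],[-2.75,-32.5,0,0,0,0,85],[-2.75,-32.5,0,0,0,0,85],[-2.75,-32.5,0,0,0,0,85]]]}}

```text
time: 14.65
position: [554.0, 43.4, 200.6]
tool_rot: [3.141, 0.001, 3.141]
wrist_force: [0.2, -0.4, 0.3]
opening: 0.994
gripper_force: 0.0
```

Emit:
{"op": "apply_moves", "data": {"moves": [[[-2.75,-32.5,0,0,0,0,85],[-2.75,-32.5,0,0,0,0,85],[0,0,0,0,0,0,85],[0,0,0,0,0,0,85],[0,0,0,0,0,0,85],[0,0,0,0,0,0,85]]]}}

```text
time: 15.15
position: [559.5, -18.4, 200.3]
tool_rot: [3.141, 0.0, -3.14]
wrist_force: [-0.0, -0.3, -0.3]
opening: 0.994
gripper_force: 0.0
```

```bash
python3 - <<'E'
from h import *
go((465,-22.5,25))
c=snap("wrist","w4"); t=snap("top","t4")
print(proj(c,[(662.4,-16.2,116),(465,-22.5,38)]).round())
k=blob(white(c["frame"]),(300,100)); print(circ(ray(c,k[:,0],10)))
cv2.imwrite("pics/v4.png",np.hstack([cv2.resize(c["frame"],(400,300)),cv2.resize(t["frame"][140:320,60:300],(400,300))]))
E
```

```text
t 15.2 pos [559.5 -18.4 200.3] rot [ 3.1408  0.     -3.1401] F [-0.  -0.3 -0.3] op 84.9 g 0.0
-> (465, -22.5, 25) tool shift [ 94.5  -4.1 175.3]
[[319. 398.]
 [310.  96.]]
((463.87945556640625, -22.82907485961914), (98.07783508300781, 98.15062713623047), 33.514434814453125)
```

View pics/v4.png

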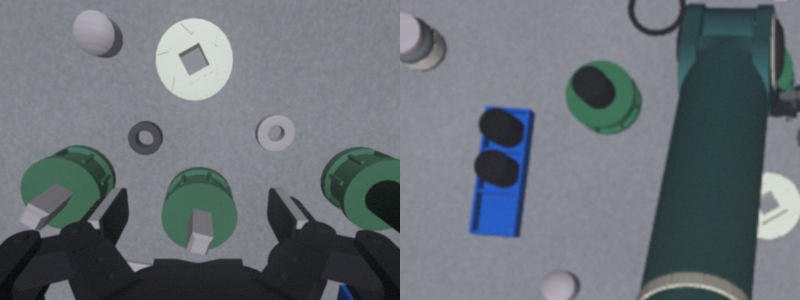

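```bash
cat >> h.py <<'E'
def quad(c,uv,z,lo=None,r=40,hi=None):
    """min-area rect (world plane z) of blob with gray in lo..hi around pixel uv"""
    g=cv2.GaussianBlur(cv2.cvtColor(c["frame"],cv2.COLOR_BGR2GRAY),(0,0),.8)
    m=np.zeros(g.shape,bool); u,v=map(int,uv); s=np.s_[max(v-r,0):v+r,max(u-r,0):u+r]
    m[s]=((g[s]>(lo or 0))&(g[s]<(hi or 255)))
    k=blob(m,uv,20)
    q=cv2.minAreaRect(ray(c,k[:,0],z)[:,:2].astype(np.float32))
    return [np.round(x,1) for x in q]
E
python3 - <<'E'
from h import *
c=pickle.load(open("w4.pkl","rb")); g=cv2.cvtColor(c["frame"],cv2.COLOR_BGR2GRAY)
print(g[96:100,270:350:4]); 
for hi in (110,130,150): print("bore",hi,quad(c,(310,96),38,hi=hi,r=32))
print(g[385:420:4,285:350:4])
for lo in (130,140,150): print("sh1",quad(c,(319,398),116,lo=lo,r=25))
p=proj(c,[629,-191.7,116])[0]; print(p,g[int(p[1]),int(p[0])])
for lo in (130,140,150): print("sh0",quad(c,p,116,lo=lo,r=25))
z=np.hstack([cv2.resize(c["frame"][y-40:y+40,x-40:x+40],(260,260),interpolation=cv2.INTER_CUBIC) for x,y in((310,96),(319,398),(int(p[0]),int(p[1])))])
cv2.imwrite("pics/v5.png",z)
E
```

```text
[[213 213 217 215 213 163 139 141 140 140 143 141 144 141 139 113 215 216
  216 212]
 [215 214 213 213 217 176 140 147 141 140 141 141 144 140 142 101 217 215
  214 214]
 [213 213 213 213 213 190 142 143 143 140 142 136 138 140 142 101 209 215
  212 213]
 [216 215 212 212 210 200 141 143 144 143 144 140 139 141 141 109 203 218
  214 215]]
bore 110 [array([454.4, -27.8]), array([ 3.9, 24.1]), np.float64(23.3)]
bore 130 [array([464. , -22.8]), array([25.1, 25.3]), np.float64(27.5)]
bore 150 [array([464. , -22.7]), array([26.2, 26.2]), np.float64(27.5)]
[[ 89  92  93  95  85 136 134 151 154 158 153 154 155 136  89  93  97]
 [ 92  91  91  92 108 129 143 154 161 157 157 157 152  93  93  91  93]
 [125 102  90  89 133 133 150 154 157 155 157 157 112  93  93  93 106]
 [129 130 124 111 130 133 158 159 158 156 156 153  92  98 115 126 128]
 [128 127 130 130 129 142 155 156 157 157 159 140 117 131 132 129 131]
 [131 126 130 124 129 127 130 138 146 153 153 104 134 131 132 134 129]
 [131 130 135 133 136 130 133 130 129 126 132 129 130 128 128 130 130]
 [119 124 131 128 130 131 130 132 134 130 131 133 127 130 133 124 113]
 [ 44  45  54  74 107 124 126 131 129 132 126 115 102  68  48  48  46]]
sh1 [array([660.1, -16.8]), array([22.7, 33.5]), np.float64(78.1)]
sh1 [array([656.3, -16. ]), array([20.8, 24. ]), np.float64(73.4)]
sh1 [array([655.9, -16.3]), array([20. , 22.3]), np.float64(72.5)]
[ 48.98060335 354.59089051] 159
sh0 [array([ 624.4, -192.6]), array([27.9, 35.9]), np.float64(0.0)]
sh0 [array([ 623.1, -189.5]), array([19.2, 26.3]), np.float64(50.1)]
sh0 [array([ 626.1, -191.8]), array([15.5, 16.1]), np.float64(56.1)]
```

View pics/v5.png

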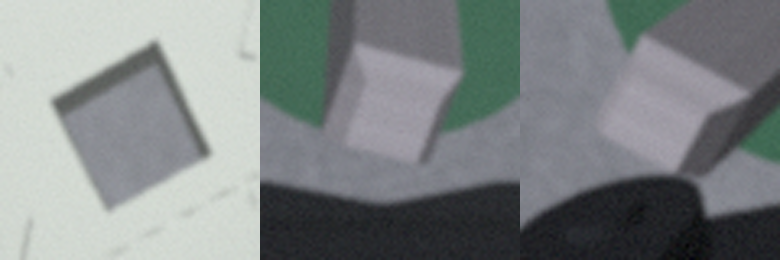

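```bash
python3 - <<'E'
from h import *
c=pickle.load(open("w4.pkl","rb"))
for n,sh,tp in (("1",[(309.2,371.2),(341.2,380.2)],[(305.2,403.2),(328.2,407.8)]),("0",[(44.9,325.7),(78.8,342.3)],[(32,354),(57.2,366.9)])):
    A=ray(c,sh,110)[:,:2]; B=ray(c,tp,116)[:,:2]
    for e in(A,B):
        d=e[1]-e[0]; print(n,e.round(1).tolist(),"len",np.hypot(*d).round(1),"ang",np.degrees(np.arctan2(d[1],d[0])).round(1)%90)
    def f(p):
        x,y,w=p; r=[]
        for pts,hs,z,sg in((A,12,110,-1),(B,8,116,1)):
            for P,s in zip(pts,(1,-1)):   # image left = +-? determined below
                q=np.array([sg*hs,s*hs*np.sign(pts[0][1]-pts[1][1])]); r+=list(np.array([[np.cos(w),-np.sin(w)],[np.sin(w),np.cos(w)]])@q+[x,y]-P)
        return r
    best=min((least_squares(f,[A[0][0],A[0][1],w]) for w in(-.5,0,.5)),key=lambda r:r.cost)
    print(n,best.x[:2].round(1),np.degrees(best.x[2]).round(1),np.abs(best.fun).max().round(1))
E
```

```text
1 [[645.6, -22.9], [652.7, -1.1]] len 22.9 ang 72.0
1 [[666.5, -25.6], [670.2, -10.0]] len 16.0 ang 76.6
1 [660.7 -15.4] -16.7 0.6
0 [[611.4, -195.0], [623.6, -175.0]] len 23.4 ang 58.6
0 [[628.6, -202.6], [638.2, -188.1]] len 17.4 ang 56.4
0 [ 627.1 -191.3] -32.6 1.0
```

The bore measures at (464,-23), yaw 27.5°. Shaft yaws are about -17° for drive1 and -32.5° for drive0. Next I align with impeller A and grip it.

Emit:
{"op": "apply_moves", "data": {"moves": [[[24,-0.7,0,0,0,0,85],[24,-0.7,0,0,0,0,85],[24,-0.7,0,0,0,0,85],[23.8,-0.8,0,0,0,0,85],[0,0,0,0,0,-0.12,85],[0,0,0,0,0,-0.12,85],[0,0,0,0,0,-0.12,85],[0,0,0,0,0,-0.12,85],[0,0,0,0,0,0,85],[0,0,0,0,0,0,85]]]}}

```text
time: 16.08
position: [463.7, -22.3, 200.4]
tool_rot: [3.141, 0.0, -2.665]
wrist_force: [1.1, -0.3, -0.8]
opening: 0.993
gripper_force: 0.0
```

Emit:
{"op": "apply_moves", "data": {"moves": [[[0,0,30,0,0,0,85],[0,0,35,0,0,0,85],[0,0,35,0,0,0,85],[0,0,35,0,0,0,85],[0,0,15,0,0,0,85],[0,0,0,0,0,0,85],[0,0,0,0,0,0,85]]]}}

```text
time: 16.67
position: [463.3, -22.7, 49.8]
tool_rot: [3.141, -0.002, -2.664]
wrist_force: [-0.6, -0.1, 0.3]
opening: 0.996
gripper_force: 0.0
```

```bash
python3 - <<'E'
from h import *
go((464.1,-22.7,24))
c=snap("wrist","w6"); cv2.imwrite("pics/v6.png",c["frame"])
E
```

```text
t 16.7 pos [463.3 -22.7  49.8] rot [ 3.1409e+00 -1.7000e-03 -2.6639e+00] F [-0.6 -0.1  0.3] op 85.1 g 0.0
-> (464.1, -22.7, 24) tool shift [-0.7 -0.4 25.8]
```

View pics/v6.png

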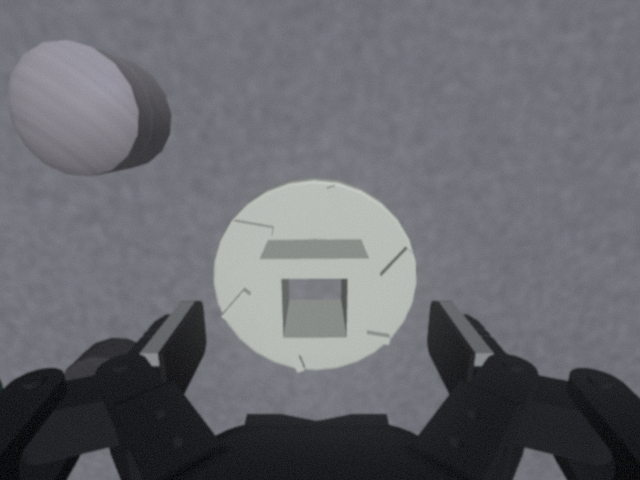

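The hub is square to the pads and centred: the bore spans columns 282 to 347 and the pads 205 to 430. I descend and grip.

Emit:
{"op": "apply_moves", "data": {"moves": [[[0,0,15,0,0,0,85],[0,0,11,0,0,0,85],[0,0,0,0,0,0,70],[0,0,0,0,0,0,40],[0,0,0,0,0,0,30],[0,0,0,0,0,0,30],[0,0,0,0,0,0,30],[0,0,0,0,0,0,30],[0,0,0,0,0,0,30],[0,0,0,0,0,0,30]]], "squeeze": 60}}

```text
time: 17.55
position: [464.4, -22.9, 25.3]
tool_rot: [-3.141, 0.001, -2.663]
wrist_force: [-0.8, -0.4, 6.2]
opening: 0.501
gripper_force: 61.7
```

Emit:
{"op": "apply_moves", "data": {"moves": [[[0,0,-20,0,0,0,30],[0,0,-30,0,0,0,30],[0,0,-35,0,0,0,30],[0,0,-35,0,0,0,30],[0,0,-35,0,0,0,30],[0,0,-20,0,0,0,30],[0,0,0,0,0,0,30],[0,0,0,0,0,0,30]]]}}

```text
time: 18.22
position: [464.1, -22.9, 200.5]
tool_rot: [-3.14, 0.003, -2.663]
wrist_force: [-0.5, -0.2, -2.2]
opening: 0.503
gripper_force: 61.5
```

```bash
python3 - <<'E'
from h import *
go((661.8,-16,200))
c=snap("wrist","w7"); cv2.imwrite("pics/v7.png",c["frame"])
E
```

```text
t 18.2 pos [464.1 -22.9 200.5] rot [-3.1405e+00  2.9000e-03 -2.6626e+00] F [-0.5 -0.2 -2.2] op 42.9 g 61.5
-> (661.8, -16, 200) tool shift [-178.6  -85.     1.1]
```

View pics/v7.png

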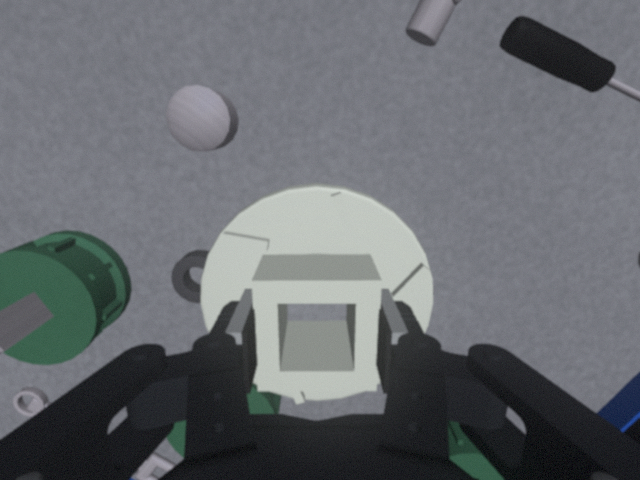

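Emit:
{"op": "apply_moves", "data": {"moves": [[[0,0,0,0,0,0.111,30],[0,0,0,0,0,0.111,30],[0,0,0,0,0,0.111,30],[0,0,0,0,0,0.111,30],[0,0,0,0,0,0.111,30],[0,0,0,0,0,0.111,30],[0,0,0,0,0,0.111,30],[0,0,0,0,0,0,30]]]}}

```text
time: 18.93
position: [462.4, -22.9, 197.4]
tool_rot: [-3.14, -0.004, 2.841]
wrist_force: [0.1, 0.2, -1.0]
opening: 0.504
gripper_force: 61.6
```

Emit:
{"op": "apply_moves", "data": {"moves": [[[-31.2,10.7,0,0,0,0,30],[-31.2,10.7,0,0,0,0,30],[-31.2,10.7,0,0,0,0,30],[-31.2,10.7,0,0,0,0,30],[-31.2,10.7,0,0,0,0,30],[-31.0,10.6,0,0,0,0,30],[0,0,0,0,0,0,30],[0,0,0,0,0,0,30],[0,0,0,0,0,0,30],[0,0,0,0,0,0,30]]]}}

```text
time: 19.77
position: [659.7, -16.8, 198.4]
tool_rot: [-3.141, -0.002, 2.844]
wrist_force: [-0.3, 0.5, -2.3]
opening: 0.501
gripper_force: 61.5
```

```bash
python3 - <<'E'
from h import *
go((661.8,-16,150))
c=snap("wrist","w8"); cv2.imwrite("pics/v8.png",c["frame"][230:450,180:460])
t=snap("top","t8"); s=snap("scene","s8")
a,b=[proj(k,[661.8,-16,140])[0].astype(int) for k in(t,s)]
cv2.imwrite("pics/v8.png",np.hstack([cv2.resize(c["frame"][240:420,200:440],(400,300))]+[cv2.resize(k["frame"][q[1]-60:q[1]+60,q[0]-80:q[0]+80],(400,300)) for k,q in((s,b),)]))
E
```

```text
t 19.8 pos [659.7 -16.8 198.4] rot [-3.1408e+00 -2.3000e-03  2.8444e+00] F [-0.3  0.5 -2.3] op 42.8 g 61.5
-> (661.8, -16, 150) tool shift [-1.9  1.4 48.4]
```

View pics/v8.png

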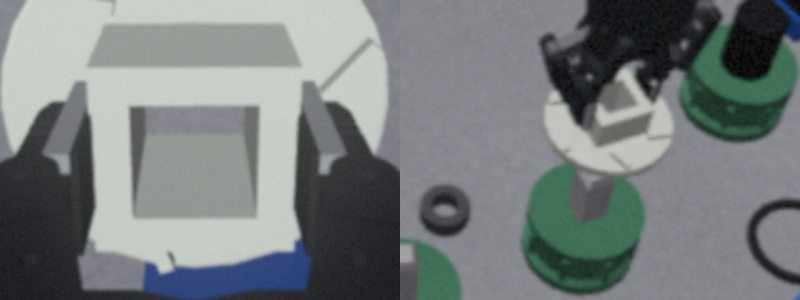

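The view shows impeller A held level, with its hub flats parallel to drive1's shaft. I lower it to just above the shaft end.

Emit:
{"op": "apply_moves", "data": {"moves": [[[-1.3,1.0,20,0,0,0,30],[0,0,20,0,0,0,30],[0,0,12,0,0,0,30],[0,0,0,0,0,0,30],[0,0,0,0,0,0,30],[0,0,0,0,0,0,30]]]}}

```text
time: 20.42
position: [663.4, -16.0, 148.4]
tool_rot: [3.141, 0.002, 2.844]
wrist_force: [-0.1, -0.2, -0.6]
opening: 0.498
gripper_force: 61.5
```

```bash
python3 - <<'E'
from h import *
go((661.8,-16,85.3))
c=snap("wrist","w9")
g=cv2.cvtColor(c["frame"],cv2.COLOR_BGR2GRAY); cv2.imwrite("pics/v9.png",cv2.resize(c["frame"][230:430,180:460],(780,557)))
E
```

```text
t 20.4 pos [663.4 -16.  148.4] rot [3.1411e+00 1.6000e-03 2.8437e+00] F [-0.1 -0.2 -0.6] op 42.5 g 61.5
-> (661.8, -16, 85.3) tool shift [ 1.7 -0.5 63.1]
```

View pics/v9.png

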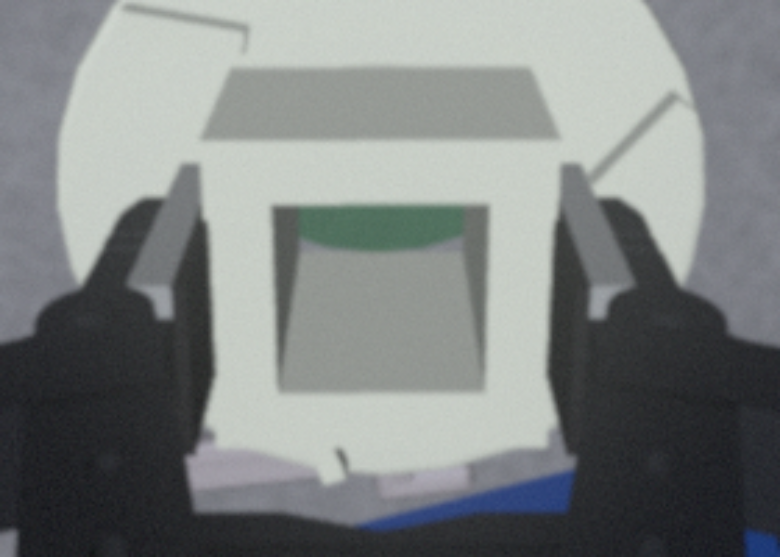

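Emit:
{"op": "apply_moves", "data": {"moves": [[[1.2,-0.6,0,0,0,0,30],[0,0,0,0,0,0,30],[0,0,0,0,0,0,30],[0,0,4,0,0,0,30],[0,0,4,0,0,0,30],[0,0,4,0,0,0,30],[0,0,4,0,0,0,30],[0,0,0,0,0,0,30],[0,0,0,0,0,0,30]]]}}

```text
time: 21.22
position: [661.2, -16.1, 130.7]
tool_rot: [-3.141, -0.001, 2.844]
wrist_force: [-0.4, 0.3, -1.8]
opening: 0.503
gripper_force: 61.5
```

Emit:
{"op": "apply_moves", "data": {"moves": [[[0,0,5,0,0,0,30],[0,0,5,0,0,0,30],[0,0,5,0,0,0,30],[0,0,5,0,0,0,30],[0,0,5,0,0,0,30],[0,0,5,0,0,0,30],[0,0,5,0,0,0,30],[0,0,5,0,0,0,30],[0,0,4,0,0,0,30],[0,0,0,0,0,0,30]]]}}

```text
time: 22.05
position: [660.8, -16.1, 86.1]
tool_rot: [-3.141, -0.002, 2.844]
wrist_force: [-0.4, 0.7, -1.5]
opening: 0.499
gripper_force: 61.5
```

Emit:
{"op": "apply_moves", "data": {"moves": [[[0,0,0,0,0,0,60],[0,0,0,0,0,0,60],[0,0,0,0,0,0,65],[0,0,0,0,0,0,65],[0,0,-20,0,0,0,65],[0,0,-30,0,0,0,65],[0,0,-30,0,0,0,85],[0,0,-33,0,0,0,85],[0,0,0,0,0,0,85],[0,0,0,0,0,0,85]]]}}

```text
time: 22.88
position: [663.0, -16.2, 203.3]
tool_rot: [3.14, 0.005, 2.844]
wrist_force: [0.5, 0.0, -1.1]
opening: 0.998
gripper_force: 0.0
```

```bash
python3 - <<'E'
from h import *
go((438,-139,20))
c=snap("wrist"); t=snap("top","t9"); s=snap("scene","s9")
def f(c):
    b=cv2.GaussianBlur(c["frame"],(0,0),1.).astype(int); return (2*b[...,2]-b[...,1]*2>5)&(b[...,2]>90)
for k,u in((t,(328,272)),(t,(402,297)),(t,(155,312))):
    b=blob(f(k),u); print(u,cv2.contourArea(b),b[:,0].mean(0).round(1),ray(k,b[:,0].mean(0),30).round(1))
for cc,seed in((t,(276,175)),(s,(398,255)),(t,(422,248)),(s,(211,311))):
    k=blob(white(cc["frame"]),seed); print(seed,k[:,0].mean(0),circ(ray(cc,k[:,0],70 if seed[0] in(276,398) else 10)))
E
```

```text
t 22.9 pos [663.  -16.2 203.3] rot [3.1395 0.0053 2.8437] F [ 0.5  0.  -1.1] op 85.3 g 0.0
-> (438, -139, 20) tool shift [ 180.  -183.8  182. ]
(328, 272) 242.0 [327.5 272.5] [[ 436.1 -138.3   30. ]]
(402, 297) 257.5 [401.4 297.5] [[ 370.2 -315.6   30. ]]
(155, 312) 198.0 [154.  310.9] [[355.4 281.7  30. ]]
(276, 175) [280.94354839 182.98387097] ((655.0440063476562, -33.73105239868164), (58.65475845336914, 88.26793670654297), 80.11917114257812)
(398, 255) [395.45390071 262.44680851] ((660.8049926757812, -16.274362564086914), (93.28033447265625, 98.00492095947266), 20.547531127929688)
(422, 248) [421.41441441 247.71171171] ((494.20654296875, -375.8879089355469), (98.15264129638672, 99.02117919921875), 79.28350830078125)
(211, 311) [210.62878788 311.        ] ((493.64520263671875, -375.17840576171875), (96.26920318603516, 96.85494232177734), 174.2252655029297)
```

Emit:
{"op": "apply_moves", "data": {"moves": [[[22.3,-22.8,0,0,0,0,85],[22.3,-22.8,0,0,0,0,85],[22.3,-22.8,0,0,0,0,85],[22.3,-22.8,0,0,0,0,85],[22.3,-22.8,0,0,0,0,85],[22.3,-22.8,0,0,0,0,85],[22.3,-22.8,0,0,0,0,85],[22.6,-23,0,0,0,0,85],[0,0,25,0,0,0,85],[0,0,35,0,0,0,85]]]}}

```text
time: 23.87
position: [437.3, -139.7, 141.5]
tool_rot: [3.141, 0.006, 2.841]
wrist_force: [1.8, 0.3, -1.0]
opening: 0.992
gripper_force: 0.0
```

Emit:
{"op": "apply_moves", "data": {"moves": [[[0,0,35,0,0,0,85],[0,0,25,0,0,0,85],[0,0,0,0,0,0,85],[0,0,0,0,0,0,85],[0,0,0,0,0,0,85]]]}}

```text
time: 24.28
position: [437.4, -138.5, 80.8]
tool_rot: [-3.141, 0.0, 2.844]
wrist_force: [0.0, -0.2, -0.2]
opening: 0.993
gripper_force: 0.0
```

```bash
cat >> h.py <<'E'
def nmask(c,thr=5):
    b=cv2.GaussianBlur(c["frame"],(0,0),1.5).astype(int); return (2*b[...,2]-b[...,1]*2>thr)&(b[...,2]>90)
E
python3 - <<'E'
from h import *
go((437.5,-138.5,14))
c=snap("wrist","w10"); u=proj(c,[437.5,-138.5,25])[0]
print("exp",u.round(),cv2.boundingRect(hull(proj(c,cyl(437.5,-138.5,NO)))))
for th in (3,5,8):
    m=nmask(c,th); k=blob(m,u); print(cv2.boundingRect(k),cv2.contourArea(k), fit([c],[m],[u],lambda x,y:cyl(x,y,NO),[437.5,-138.5])[0].round(1))
E
```

```text
t 24.3 pos [ 437.4 -138.5   80.8] rot [-3.1415e+00  4.0000e-04  2.8435e+00] F [ 0.  -0.2 -0.2] op 84.8 g 0.0
-> (437.5, -138.5, 14) tool shift [-0.   0.  66.8]
exp [316. 270.] (268, 215, 96, 105)
(270, 214, 94, 101) 6878.0 [ 435.8 -137.9]
(272, 228, 91, 85) 4477.0 [ 438.3 -138.5]Traceback (most recent call last):
  File "<stdin>", line 6, in <module>
cv2.error: OpenCV(4.12.0) /io/opencv/modules/imgproc/src/shapedescr.cpp:315: error: (-215:Assertion failed) npoints >= 0 && (depth == CV_32F || depth == CV_32S) in function 'contourArea'
```

Emit:
{"op": "apply_moves", "data": {"moves": [[[0,0,25,0,0,0,85],[0,0,25,0,0,0,85],[0,0,14,0,0,0,85],[0,0,0,0,0,0,85],[0,0,0,0,0,0,40],[0,0,0,0,0,0,30],[0,0,0,0,0,0,30],[0,0,0,0,0,0,30],[0,0,0,0,0,0,30],[0,0,0,0,0,0,30]]]}}

```text
time: 25.17
position: [438.3, -138.6, 18.1]
tool_rot: [3.141, 0.003, 2.844]
wrist_force: [-2.1, 0.5, 9.3]
opening: 0.539
gripper_force: 59.8
```

Emit:
{"op": "apply_moves", "data": {"moves": [[[0,0,0,0,0,0,30],[0,0,0,0,0,0,30]]]}}

```text
time: 25.33
position: [438.3, -138.6, 18.1]
tool_rot: [3.141, 0.003, 2.844]
wrist_force: [-0.9, -0.8, 9.4]
opening: 0.544
gripper_force: 59.8
```

Emit:
{"op": "apply_moves", "data": {"moves": [[[0,0,-30,0,0,0,30],[0,0,-35,0,0,0,30],[0,0,-35,0,0,0,30],[0,0,-35,0,0,0,30],[0,0,-35,0,0,0,30],[-22.3,22.8,0,0,0,0,30],[-22.3,22.8,0,0,0,0,30],[-22.3,22.8,0,0,0,0,30],[-22.3,22.8,0,0,0,0,30],[-22.3,22.8,0,0,0,0,30]]]}}

```text
time: 26.17
position: [578.3, -61.1, 187.5]
tool_rot: [3.141, 0.001, 2.844]
wrist_force: [0.1, -1.1, -1.4]
opening: 0.543
gripper_force: 62.3
```

Emit:
{"op": "apply_moves", "data": {"moves": [[[-22.3,22.8,0,0,0,0,30],[-22.3,22.8,0,0,0,0,30],[-22.6,23,0,0,0,0,30],[0,0,0,0,0,0,30],[0,0,0,0,0,0,30],[0,0,0,0,0,0,30],[0,0,20,0,0,0,30],[0,0,14,0,0,0,30],[0,0,0,0,0,0,30],[0,0,0,0,0,0,30]]]}}

```text
time: 27.0
position: [660.1, -16.9, 151.5]
tool_rot: [-3.141, -0.002, 2.843]
wrist_force: [-0.2, 0.1, -1.7]
opening: 0.543
gripper_force: 62.3
```

```bash
python3 - <<'E'
from h import *
go((661.5,-16,116.1))
c=snap("wrist","w11")
cv2.imwrite("pics/v11.png",cv2.resize(c["frame"][130:450,100:540],(400,291)))
E
```

```text
t 27.0 pos [660.1 -16.9 151.5] rot [-3.1406e+00 -2.4000e-03  2.8427e+00] F [-0.2  0.1 -1.7] op 46.4 g 62.3
-> (661.5, -16, 116.1) tool shift [-1.2  1.3 35.4]
```

View pics/v11.png

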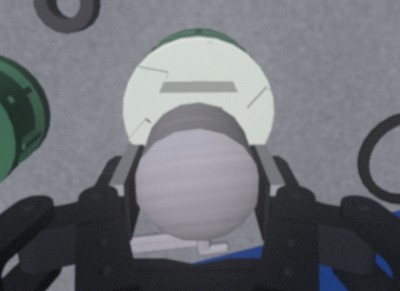

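The impeller lies on drive1 and the nose is centred above its hub. I lower it slowly.

Emit:
{"op": "apply_moves", "data": {"moves": [[[0,0,6,0,0,0,30],[0,0,6,0,0,0,30],[0,0,6,0,0,0,30],[0,0,6,0,0,0,30],[0,0,5,0,0,0,30],[0,0,4,0,0,0,30],[0,0,2,0,0,0,30],[0,0,0,0,0,0,30],[0,0,0,0,0,0,30]]]}}

```text
time: 27.8
position: [661.6, -16.2, 117.3]
tool_rot: [3.142, 0.0, 2.844]
wrist_force: [-0.1, -0.1, -1.3]
opening: 0.538
gripper_force: 62.5
```

Emit:
{"op": "apply_moves", "data": {"moves": [[[0,0,1,0,0,0,30],[0,0,0,0,0,0,55],[0,0,0,0,0,0,60],[0,0,0,0,0,0,60],[0,0,0,0,0,0,60],[0,0,-14,0,0,0,65],[0,0,-35,0,0,0,85],[0,0,-35,0,0,0,85],[0,0,0,0,0,0,85],[0,0,0,0,0,0,85]]]}}

```text
time: 28.63
position: [663.3, -16.3, 204.4]
tool_rot: [3.139, 0.006, 2.844]
wrist_force: [-0.6, -0.1, -0.7]
opening: 0.999
gripper_force: 0.0
```

```bash
python3 - <<'E'
from h import *
go((560,-385,200))
c=snap("wrist","w12"); u=proj(c,[661.5,-16,120])[0]
m=nmask(c,3); print("exp",cv2.boundingRect(hull(proj(c,cyl(661.5,-16,[(24,98),(24,132),(15,138)])))),cv2.boundingRect(blob(m,u)))
E
```

```text
t 28.6 pos [663.3 -16.3 204.4] rot [3.1393 0.0063 2.8436] F [-0.6 -0.1 -0.7] op 85.3 g 0.0
-> (560, -385, 200) tool shift [  -9.4 -382.8    3.6]
exp (273, 202, 85, 93) (276, 204, 80, 85)
```

Emit:
{"op": "apply_moves", "data": {"moves": [[[-1.1,-32.7,0,0,0,0,85],[-1.1,-32.7,0,0,0,0,85],[-1.1,-32.7,0,0,0,0,85],[-1.1,-32.7,0,0,0,0,85],[-1.1,-32.7,0,0,0,0,85],[-1.1,-32.7,0,0,0,0,85],[-1.1,-32.7,0,0,0,0,85],[-1.1,-32.7,0,0,0,0,85],[-1.1,-32.7,0,0,0,0,85],[-1.1,-32.7,0,0,0,0,85]]]}}

```text
time: 29.52
position: [574.7, -333.0, 199.1]
tool_rot: [3.141, -0.002, 2.844]
wrist_force: [0.9, 0.2, -0.3]
opening: 0.996
gripper_force: 0.0
```

Emit:
{"op": "apply_moves", "data": {"moves": [[[-1.1,-32.7,0,0,0,0,85],[-1.1,-32.7,0,0,0,0,85],[0,0,0,0,0,0,85],[0,0,0,0,0,0,85],[0,0,0,0,0,0,85],[0,0,0,0,0,0,85],[0,0,0,0,0,0,85]]]}}

```text
time: 30.1
position: [559.8, -393.3, 199.9]
tool_rot: [3.141, -0.001, 2.846]
wrist_force: [0.8, 0.3, -0.2]
opening: 0.997
gripper_force: 0.0
```

```bash
python3 - <<'E'
from h import *
go((494,-375.5,50))
c=snap("wrist","w13"); u=proj(c,[494,-375.5,38])[0]; print(u.round())
k=blob(white(c["frame"]),u); print(circ(ray(c,k[:,0],10)))
for hi in (130,150): print("bore",hi,quad(c,u,38,hi=hi,r=32))
E
```

```text
t 30.1 pos [ 559.8 -393.3  199.9] rot [ 3.1405e+00 -5.0000e-04  2.8463e+00] F [ 0.8  0.3 -0.2] op 85.1 g 0.0
-> (494, -375.5, 50) tool shift [ 68.   -2.3 149.9]
[313. 134.]
((492.654052734375, -375.5979309082031), (97.93043518066406, 98.127197265625), 98.69220733642578)
bore 130 [array([ 486.8, -381.3]), array([17. , 33.3]), np.float64(45.5)]
bore 150 [array([ 492.6, -375.6]), array([25.5, 26.3]), np.float64(2.3)]
```

Emit:
{"op": "apply_moves", "data": {"moves": [[[34.4,-0.4,0,0,0,0,85],[34.4,-0.4,0,0,0,0,85],[0,0,0,0,0,-0.112,85],[0,0,0,0,0,-0.112,85],[0,0,0,0,0,-0.112,85],[0,0,30,0,0,0,85],[0,0,40,0,0,0,85],[0,0,40,0,0,0,85],[0,0,30,0,0,0,85],[0,0,10,0,0,0,85]]]}}

```text
time: 30.98
position: [490.8, -372.8, 45.7]
tool_rot: [3.137, -0.006, -3.102]
wrist_force: [-0.7, 0.7, 0.3]
opening: 0.995
gripper_force: 0.0
```

Emit:
{"op": "apply_moves", "data": {"moves": [[[0,0,0,0,0,0,85],[0,0,0,0,0,0,85],[0,0,0,0,0,0,85]]]}}

```text
time: 31.23
position: [494.5, -376.6, 52.6]
tool_rot: [-3.139, 0.003, -3.103]
wrist_force: [0.3, -0.7, 0.1]
opening: 0.997
gripper_force: 0.0
```

```bash
python3 - <<'E'
from h import *
go((493.3,-375.6,24))
c=snap("wrist","w14"); cv2.imwrite("pics/v14.png",cv2.resize(c["frame"][130:450,100:540],(550,400)))
u=proj(c,[493.3,-375.6,38])[0];print(u)
for hi in (170,190): print(quad(c,u,38,hi=hi,r=45))
E
```

```text
t 31.2 pos [ 494.5 -376.6   52.6] rot [-3.1393e+00  3.1000e-03 -3.1030e+00] F [ 0.3 -0.7  0.1] op 85.1 g 0.0
-> (493.3, -375.6, 24) tool shift [ 1.3  1.1 28.6]
[318.34760996 302.07294318]
[array([ 492.7, -375.6]), array([27.6, 27.9]), np.float64(2.3)]
[array([ 493.8, -376. ]), array([41.1, 38.8]), np.float64(2.3)]
```

View pics/v14.png

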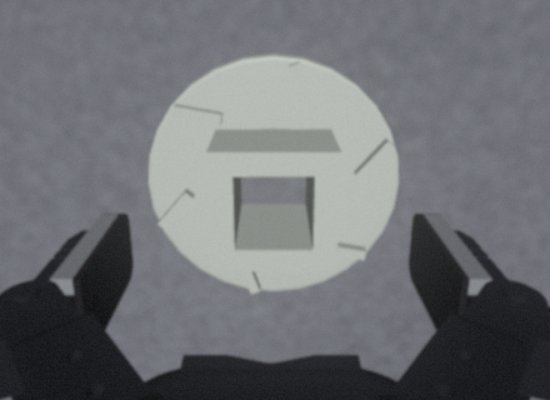

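Impeller B sits square and centred between the pads (bore at about (274,213)). That was my last picture, so the rest goes by numbers. I grip and lift it.

Emit:
{"op": "apply_moves", "data": {"moves": [[[0,0,15,0,0,0,85],[0,0,11,0,0,0,85],[0,0,0,0,0,0,70],[0,0,0,0,0,0,40],[0,0,0,0,0,0,30],[0,0,0,0,0,0,30],[0,0,0,0,0,0,30],[0,0,0,0,0,0,30],[0,0,0,0,0,0,30],[0,0,0,0,0,0,30]]], "squeeze": 60}}

```text
time: 32.12
position: [493.6, -376.3, 25.3]
tool_rot: [-3.141, 0.002, -3.104]
wrist_force: [0.2, 0.1, 5.7]
opening: 0.503
gripper_force: 63.8
```

Emit:
{"op": "apply_moves", "data": {"moves": [[[0,0,-20,0,0,0,30],[0,0,-30,0,0,0,30],[0,0,-35,0,0,0,30],[0,0,-35,0,0,0,30],[0,0,-35,0,0,0,30],[0,0,-20,0,0,0,30],[0,0,0,0,0,0,30],[0,0,0,0,0,0,30]]]}}

```text
time: 32.78
position: [493.2, -375.8, 200.2]
tool_rot: [-3.141, 0.002, -3.103]
wrist_force: [0.7, 0.3, -2.9]
opening: 0.501
gripper_force: 63.0
```

```bash
python3 - <<'E'
from h import *
go((628.3,-191.6,200))
c=snap("wrist","w15"); w=pickle.load(open("w7.pkl","rb"))
for k in (w,c):
    b=blob(white(k["frame"]),(316,290)); print(cv2.boundingRect(b),cv2.contourArea(b))
# refine drive0 shaft yaw: silhouette of non-green inside the housing, top camera
t=snap("top","t15")
E
```

```text
t 32.8 pos [ 493.2 -375.8  200.2] rot [-3.1407e+00  1.8000e-03 -3.1034e+00] F [ 0.7  0.3 -2.9] op 42.8 g 63.0
-> (628.3, -191.6, 200) tool shift [-142.   178.9    0.3]
(201, 186, 232, 218) 32658.5
(201, 185, 232, 219) 32848.0
```

```bash
python3 - <<'E'
from h import *
from scipy.optimize import minimize
def shaft(x,y,w):
    P=[]
    for h,z in((12,60),(12,110),(8,116)):
        for i in(1,-1):
            for j in(1,-1): P.append([x+h*(i*np.cos(w)-j*np.sin(w)),y+h*(i*np.sin(w)+j*np.cos(w)),z])
    return np.array(P)
K=8
def run(items,x0):
    obs=[]
    for c,u in items:
        H=cv2.fillConvexPoly(np.zeros((480,640),np.uint8),hull(proj(c,cyl(x0[0],x0[1],[(44,60)]))).astype(np.int32),1)
        b=cv2.GaussianBlur(c["frame"],(0,0),.5).astype(float); g=b[...,1]-b[...,2]   # greenness
        g0=np.median(g[H>0]); q=np.clip(1-g/g0,0,1)*H
        r=cv2.boundingRect(H); obs.append((c,q,H,r))
    def cost(p):
        s=0
        for c,q,H,(a,b,w,h) in obs:
            hp=(hull(proj(c,shaft(*p)))-[a-.0,b-.0]+.5)*K
            m=cv2.fillConvexPoly(np.zeros((h*K,w*K),np.uint8),np.round(hp).astype(np.int32),255)
            m=cv2.resize(m,(w,h),interpolation=cv2.INTER_AREA)/255.
            s+=(np.abs(m-q[b:b+h,a:a+w])*H[b:b+h,a:a+w]).sum()
        return s
    return min((minimize(cost,[x0[0],x0[1],w],method="Nelder-Mead",options=dict(initial_simplex=[[x0[0],x0[1],w],[x0[0]+2,x0[1],w],[x0[0],x0[1]+2,w],[x0[0],x0[1],w+.15]])) for w in np.radians([-60,-40,-20,0,20])),key=lambda r:r.fun)
L=lambda n:pickle.load(open(n+".pkl","rb"))
for nm,it,x0 in(("d1 top t3",["t3"],(662,-16)),("d1 w4",["w4"],(662,-16)),("d0 top t15",["t15"],(628.5,-191.6)),("d0 scene s9",["s9"],(628.5,-191.6)),("d0 t4,s9",["t15","s9"],(628.5,-191.6)),("d0 w12",["w12"],(628.5,-191.6)),("d0 w13",["w13"],(628.5,-191.6))):
    try:
        r=run([(L(i),0) for i in it],x0); print(nm,r.x[:2].round(1),np.degrees(r.x[2]).round(1),round(r.fun,1))
    except Exception as e: print(nm,"x",e)
E
```

```text
d1 top t3 [662.6 -15.9] -16.6 19.3
d1 w4 [660.3 -16.1] -17.3 105.2
d0 top t15 [ 629.3 -191.6] -34.1 20.4
d0 scene s9 [ 627.4 -191.2] -32.0 27.5
d0 t4,s9 [ 628.3 -191.3] 55.1 52.1
d0 w12 [ 627.  -191.7] -34.3 174.7
d0 w13 [ 627.1 -192.2] -34.5 160.0
```

Emit:
{"op": "apply_moves", "data": {"moves": [[[0,0,0,0,0,0.1047,30],[0,0,0,0,0,0.1047,30],[0,0,0,0,0,0.1047,30],[0,0,0,0,0,0.1047,30],[0,0,0,0,0,0.1047,30],[0,0,0,0,0,0.1047,30],[0,0,0,0,0,0,30],[0,0,0,0,0,0,30]]]}}

```text
time: 33.55
position: [492.2, -375.1, 197.4]
tool_rot: [-3.141, -0.003, 2.555]
wrist_force: [-0.2, -0.1, -1.6]
opening: 0.5
gripper_force: 63.0
```

Emit:
{"op": "apply_moves", "data": {"moves": [[[-1.4,32.6,0,0,0,0,30],[-1.4,32.6,0,0,0,0,30],[-1.4,32.6,0,0,0,0,30],[-1.4,32.6,0,0,0,0,30],[-1.4,32.6,0,0,0,0,30],[-1.4,32.6,0,0,0,0,30],[-1.4,32.5,0,0,0,0,30],[0,0,0,0,0,0,30],[0,0,0,0,0,0,30],[0,0,0,0,0,0,30]]]}}

```text
time: 34.38
position: [627.3, -192.1, 198.4]
tool_rot: [-3.14, -0.001, 2.553]
wrist_force: [-0.1, -1.2, -2.5]
opening: 0.497
gripper_force: 62.9
```

Emit:
{"op": "apply_moves", "data": {"moves": [[[0,0,20,0,0,0,30],[0,0,20,0,0,0,30],[0,0,12,0,0,0,30],[0,0,0,0,0,0,30],[0,0,0,0,0,0,30],[0,0,0,0,0,0,30],[0,0,0,0,0,0,30],[0,0,0,0,0,0,30]]]}}

```text
time: 35.05
position: [628.6, -192.0, 148.5]
tool_rot: [3.141, 0.002, 2.551]
wrist_force: [0.2, -0.4, -1.0]
opening: 0.498
gripper_force: 62.9
```

```bash
python3 - <<'E'
from h import *
go((628.3,-191.5,130))
E
```

```text
t 35.0 pos [ 628.6 -192.   148.5] rot [3.1408e+00 1.9000e-03 2.5515e+00] F [ 0.2 -0.4 -1. ] op 42.6 g 62.9
-> (628.3, -191.5, 130) tool shift [ 0.6  0.2 18.5]
```

Emit:
{"op": "apply_moves", "data": {"moves": [[[0,0,4,0,0,0,30],[0,0,4,0,0,0,30],[0,0,4,0,0,0,30],[0,0,4,0,0,0,30],[0,0,4,0,0,0,30],[0,0,0,0,0,0,30],[0,0,0,0,0,0,30]]]}}

```text
time: 35.63
position: [627.7, -191.6, 126.8]
tool_rot: [-3.141, -0.001, 2.551]
wrist_force: [0.1, 0.2, -1.5]
opening: 0.502
gripper_force: 62.9
```

Emit:
{"op": "apply_moves", "data": {"moves": [[[0,0,5,0,0,0,30],[0,0,5,0,0,0,30],[0,0,5,0,0,0,30],[0,0,5,0,0,0,30],[0,0,5,0,0,0,30],[0,0,5,0,0,0,30],[0,0,5,0,0,0,30],[0,0,5,0,0,0,30],[0,0,0,0,0,0,30],[0,0,0,0,0,0,30]]]}}

```text
time: 36.47
position: [627.8, -191.6, 86.9]
tool_rot: [-3.141, -0.001, 2.551]
wrist_force: [-0.4, -0.4, -1.9]
opening: 0.501
gripper_force: 62.9
```

Emit:
{"op": "apply_moves", "data": {"moves": [[[0,0,0,0,0,0,60],[0,0,0,0,0,0,60],[0,0,0,0,0,0,65],[0,0,0,0,0,0,65],[0,0,-20,0,0,0,65],[0,0,-30,0,0,0,65],[0,0,-30,0,0,0,85],[0,0,-33,0,0,0,85],[0,0,0,0,0,0,85],[0,0,0,0,0,0,85]]]}}

```text
time: 37.3
position: [629.4, -192.1, 203.1]
tool_rot: [3.139, 0.005, 2.552]
wrist_force: [-1.3, -0.2, 0.3]
opening: 0.997
gripper_force: 0.0
```

```bash
python3 - <<'E'
from h import *
go((371.8,-317,80))
t=snap("top","t16"); s=snap("scene","s16")
for k,u in((t,(402,297)),(t,(155,312))):
    b=blob(nmask(k),u); print(u,cv2.contourArea(b),b[:,0].mean(0).round(1))
for seed,xy in(((320,290),(628.3,-191.5)),((398,255),(661.8,-16))):
    k=blob(white(s["frame"]),seed); print(seed,circ(ray(s,k[:,0],70)),cv2.boundingRect(k),cv2.boundingRect(hull(proj(s,cyl(*xy,[(50,70),(50,60)])))))
E
```

```text
t 37.3 pos [ 629.4 -192.1  203.1] rot [3.1394 0.0049 2.5515] F [-1.3 -0.2  0.3] op 85.2 g 0.0
-> (371.8, -317, 80) tool shift [ 145.1 -247.4  121.9]
(402, 297) 253.5 [401.7 297.2]
(155, 312) 243.5 [155.1 311.6]
(320, 290) ((628.318603515625, -191.30775451660156), (96.855712890625, 97.03628540039062), 99.48975372314453) (296, 273, 49, 44) (294, 273, 51, 46)
(398, 255) ((661.9276733398438, -17.006628036499023), (89.74402618408203, 91.24583435058594), 27.61966323852539) (372, 244, 47, 38) (370, 242, 49, 43)
```

Emit:
{"op": "apply_moves", "data": {"moves": [[[17.9,-30.9,0,0,0,0,85],[17.9,-30.9,0,0,0,0,85],[17.9,-30.9,0,0,0,0,85],[17.9,-30.9,0,0,0,0,85],[17.9,-30.9,0,0,0,0,85],[17.9,-30.9,0,0,0,0,85],[17.9,-30.9,0,0,0,0,85],[18,-30.7,0,0,0,0,85],[0,0,25,0,0,0,85],[0,0,35,0,0,0,85]]]}}

```text
time: 38.23
position: [370.7, -319.4, 141.3]
tool_rot: [3.141, 0.005, 2.547]
wrist_force: [1.3, -0.0, -0.2]
opening: 0.996
gripper_force: 0.0
```

Emit:
{"op": "apply_moves", "data": {"moves": [[[0,0,35,0,0,0,85],[0,0,25,0,0,0,85],[0,0,0,0,0,0,85],[0,0,0,0,0,0,85],[0,0,0,0,0,0,85],[0,0,0,0,0,0,85]]]}}

```text
time: 38.73
position: [372.4, -317.8, 81.7]
tool_rot: [3.142, 0.003, 2.552]
wrist_force: [-0.5, -1.1, 0.4]
opening: 0.995
gripper_force: 0.0
```

```bash
python3 - <<'E'
from h import *
go((371.8,-317,16))
c=snap("wrist","w17"); u=proj(c,[371.8,-317,25])[0]
print("exp",u.round(),cv2.boundingRect(hull(proj(c,cyl(371.8,-317,NO)))))
for th in (3,5):
    m=nmask(c,th); k=blob(m,u); print(cv2.boundingRect(k),fit([c],[m],[u],lambda x,y:cyl(x,y,NO),[371.8,-317])[0].round(1))
E
```

```text
t 38.7 pos [ 372.4 -317.8   81.7] rot [3.1415e+00 2.6000e-03 2.5515e+00] F [-0.5 -1.1  0.4] op 85.0 g 0.0
-> (371.8, -317, 16) tool shift [ 1.1  0.4 65.7]
exp [317. 268.] (269, 212, 96, 105)
(270, 212, 94, 100) [ 370.2 -316.7]
(271, 217, 92, 94) [ 371.7 -317.3]
```

The nose outline matches the model within 2 px, so I grip it.

Emit:
{"op": "apply_moves", "data": {"moves": [[[0,0,25,0,0,0,85],[0,0,25,0,0,0,85],[0,0,14,0,0,0,85],[0,0,0,0,0,0,85],[0,0,0,0,0,0,40],[0,0,0,0,0,0,30],[0,0,0,0,0,0,30],[0,0,0,0,0,0,30],[0,0,0,0,0,0,30],[0,0,0,0,0,0,30]]]}}

```text
time: 39.62
position: [372.5, -317.8, 18.1]
tool_rot: [3.141, 0.003, 2.552]
wrist_force: [-1.1, 1.1, 8.6]
opening: 0.541
gripper_force: 60.0
```

Emit:
{"op": "apply_moves", "data": {"moves": [[[0,0,0,0,0,0,30],[0,0,0,0,0,0,30]]]}}

```text
time: 39.78
position: [372.4, -317.8, 18.1]
tool_rot: [3.141, 0.003, 2.552]
wrist_force: [-0.9, -0.3, 7.2]
opening: 0.54
gripper_force: 60.0
```

Emit:
{"op": "apply_moves", "data": {"moves": [[[0,0,-30,0,0,0,30],[0,0,-35,0,0,0,30],[0,0,-35,0,0,0,30],[0,0,-35,0,0,0,30],[0,0,-35,0,0,0,30],[-17.9,30.9,0,0,0,0,30],[-17.9,30.9,0,0,0,0,30],[-17.9,30.9,0,0,0,0,30],[-17.9,30.9,0,0,0,0,30],[-17.9,30.9,0,0,0,0,30]]]}}

```text
time: 40.62
position: [533.2, -237.5, 187.5]
tool_rot: [3.141, 0.001, 2.552]
wrist_force: [0.2, 0.1, -0.8]
opening: 0.538
gripper_force: 62.0
```

Emit:
{"op": "apply_moves", "data": {"moves": [[[-17.9,30.9,0,0,0,0,30],[-17.9,30.9,0,0,0,0,30],[-18,30.7,0,0,0,0,30],[0,0,0,0,0,0,30],[0,0,0,0,0,0,30],[0,0,20,0,0,0,30],[0,0,14,0,0,0,30],[0,0,0,0,0,0,30],[0,0,0,0,0,0,30],[0,0,0,0,0,0,30]]]}}

```text
time: 41.45
position: [627.8, -192.3, 153.0]
tool_rot: [3.142, 0.001, 2.551]
wrist_force: [0.2, -0.3, -1.4]
opening: 0.539
gripper_force: 62.0
```

Emit:
{"op": "apply_moves", "data": {"moves": [[[0,0,6,0,0,0,30],[0,0,6,0,0,0,30],[0,0,6,0,0,0,30],[0,0,0,0,0,0,30],[0,0,0,0,0,0,30],[0,0,0,0,0,0,30]]]}}

```text
time: 41.95
position: [628.0, -191.7, 134.2]
tool_rot: [-3.141, -0.0, 2.551]
wrist_force: [0.1, -0.4, -0.8]
opening: 0.539
gripper_force: 62.0
```

Emit:
{"op": "apply_moves", "data": {"moves": [[[0,0,4,0,0,0,30],[0,0,4,0,0,0,30],[0,0,4,0,0,0,30],[0,0,3,0,0,0,30],[0,0,2,0,0,0,30],[0,0,1,0,0,0,30],[0,0,0,0,0,0,30],[0,0,0,0,0,0,30]]]}}

```text
time: 42.62
position: [628.2, -191.7, 116.3]
tool_rot: [3.141, 0.001, 2.552]
wrist_force: [-1.3, 0.1, -1.1]
opening: 0.535
gripper_force: 62.3
```

Emit:
{"op": "apply_moves", "data": {"moves": [[[0,0,0,0,0,0,55],[0,0,0,0,0,0,60],[0,0,0,0,0,0,60],[0,0,0,0,0,0,60],[0,0,-14,0,0,0,65],[0,0,-35,0,0,0,85],[0,0,-35,0,0,0,85],[0,0,-20,0,0,0,85],[0,0,0,0,0,0,85]]]}}

```text
time: 43.37
position: [631.0, -193.0, 227.4]
tool_rot: [3.138, 0.01, 2.551]
wrist_force: [1.9, 0.2, 1.5]
opening: 0.995
gripper_force: 0.0
```

Emit:
{"op": "apply_moves", "data": {"moves": [[[10,-36,0,0,0,0,85],[10,-36,0,0,0,0,85],[10,-36,0,0,0,0,85],[10,-36,0,0,0,0,85],[10,-36,0,0,0,0,85],[0,0,0,0,0,0,85],[0,0,0,0,0,0,85],[0,0,0,0,0,0,85],[0,0,0,0,0,0,85],[0,0,0,0,0,0,85]]]}}

```text
time: 44.2
position: [487.5, -312.1, 220.2]
tool_rot: [3.141, -0.0, 2.554]
wrist_force: [0.5, 0.4, -0.2]
opening: 0.991
gripper_force: 0.0
```

```bash
python3 - <<'E'
from h import *
go()
t=snap("top","t20"); s=snap("scene","s20")
N=[(24,98),(24,132),(15,138)]
br=cv2.boundingRect
for n,xy in(("d0",(628.3,-191.5)),("d1",(661.8,-16))):
    for q,c in(("top",t),("scene",s)):
        u=proj(c,[*xy,120])[0]; m=nmask(c,3); k=blob(m,u); w=blob(white(c["frame"]),proj(c,[*xy,70])[0])
        print(n,q,"nose exp",br(hull(proj(c,cyl(*xy,N)))),"got",br(k),"| imp exp",br(hull(proj(c,cyl(*xy,[(50,60),(50,70)])))),"got",br(w))
for n,P in(("cap d2",(631,217.7,60)),("bin1",(588.6,364.5,4)),("bin2",(527,370,4))):
    for q,c in(("top",t),("scene",s)):
        k=blob(black(c["frame"]),proj(c,np.add(P,(0,0,33)))[0]); print(n,q,"exp",br(hull(proj(c,cyl(*P[:2],[(24,P[2]),(24,P[2]+66)])))),"got",br(k))
a=cv2.cvtColor(pickle.load(open("top0.pkl","rb"))["frame"],7-1).astype(int); d=np.abs(cv2.cvtColor(t["frame"],6).astype(int)-a)
for n,(u,v) in dict(coll=(308,222),bear=(235,227),seal=(214,144)).items(): print(n,"max change",d[v-18:v+18,u-18:u+18].max())
E
```

```text
t 44.2 pos [ 487.5 -312.1  220.2] rot [ 3.1412 -0.      2.5542] F [ 0.5  0.4 -0.2] op 84.6 g 0.0
d0 top nose exp (337, 174, 23, 25) got (339, 177, 19, 20) | imp exp (326, 171, 42, 42) got (327, 172, 42, 40)
d0 scene nose exp (307, 266, 27, 32) got (309, 266, 25, 23) | imp exp (294, 273, 51, 46) got (296, 268, 49, 49)
d1 top nose exp (262, 162, 23, 25) got (264, 165, 19, 20) | imp exp (254, 160, 42, 41) got (255, 160, 41, 40)
d1 scene nose exp (385, 234, 27, 30) got (383, 216, 28, 40) | imp exp (370, 242, 49, 43) got (372, 244, 47, 38)
cap d2 top exp (162, 178, 28, 28) got (117, 207, 17, 20)
cap d2 scene exp (447, 178, 29, 36) got (449, 180, 26, 33)
bin1 top exp (106, 203, 30, 26) got (117, 207, 17, 20)
bin1 scene exp (469, 159, 27, 32) got (472, 161, 23, 27)
bin2 top exp (103, 228, 30, 25) got (120, 233, 10, 18)
bin2 scene exp (452, 144, 27, 33) got (456, 147, 21, 26)
coll max change 19
bear max change 21
seal max change 19
```

```bash
python3 - <<'E'
from h import *
s=pickle.load(open("s20.pkl","rb")); o=pickle.load(open("s16.pkl","rb"))
d=np.abs(s["frame"].astype(int)-o["frame"])[200:300,365:425]; print("d1 change max",d.max(),(d.max(2)>30).sum())
for xy,c in(((661.8,-16),s),((628.3,-191.5),s)):
  for th in(4,6,8):
    m=nmask(c,th); u=proj(c,[*xy,118])[0]; k=blob(m,u); print(xy,th,cv2.boundingRect(k),mom(k).round(1),u.round(1))
E
```

```text
d1 change max 120 43
(661.8, -16) 4 (384, 217, 26, 38) [396.1 235.7] [398.4 248.3]
(661.8, -16) 6 (390, 235, 18, 18) [398.  243.4] [398.4 248.3]
(661.8, -16) 8 (240, 167, 46, 26) [266.3 180.7] [398.4 248.3]
(628.3, -191.5) 4 (310, 267, 22, 22) [320.5 277.4] [320.5 281.4]
(628.3, -191.5) 6 (311, 268, 19, 19) [318.5 276.8] [320.5 281.4]
(628.3, -191.5) 8 (240, 167, 46, 26) [266.3 180.7] [320.5 281.4]
```

```bash
python3 -c "
from plant import workorder; print(workorder.job_done())"
```

```text
the job is handed in; nothing more can be done
None
```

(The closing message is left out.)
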